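# Load the sample changer and index it to the reader

### The job

Put the orange sample puck into the empty pocket of the sample carousel and press it gently but fully home, then turn the carousel exactly one click counter-clockwise (seen from above) so that the loaded pocket stands at the reader post, and let go. Do not force anything when the puck catches on the rim, and leave the other pucks and the things lying around where they are.

Things in the scene. Friction and masses are not known exactly. Their poses are not given: they have to be found in the camera images.
- puck_mid (a point): centre (half-way up) of the orange sample puck, a plain upright cylinder 34 mm in diameter and 52 mm tall, 90 g, with a bright metal disc on top; it stands on a 2 mm thick black rubber mat. z axis up along the cylinder. The sample in it stands no more than 30 N against the changer.
- puck_blue_mid (a point): centre of the blue puck, same size, a bystander on the same mat
- puck_green_mid (a point): centre of the green puck, same size, a bystander on the same mat
- slot_end (a point): outer end mark of the radial slot of the EMPTY pocket, at the height of the pocket's inner floor (32 mm over the table), 109 mm from the carousel axis, fixed to the disc; x axis level, towards the carousel axis, y tangential, z up. The pocket's centre stands 4 to 24 mm inward of this point along x (y = 0): how far is NOT measured, but can be felt or seen. Puck home: its centre 26 mm above this point.
- knob_grip (a point): point on the carousel axis at the height to grip (80 mm over the table) of the red bar knob: 40 mm long, 14 mm thick, from 64 to 92 mm over the table, on a 14 mm stem; x axis along the bar, which lies in line with the empty pocket; turns with the carousel
- carousel (a joint): turn of the carousel (rad), positive counter-clockwise from above, 0 with the empty pocket at the loading place. Six clicks a turn, every 1.047 rad: a spring detent (up to about 0.3 N m, hardest half-way) pulls it to the nearest click.
- reader (a point): green lens of the black reader post, 90 mm tall, that stands at the rim of the changer's fixed base, one click counter-clockwise from the loading place (the disc, 140 mm in radius, turns past it); lens 66 mm over the table
- jar: small amber jar with white cap, 44 mm wide, 60 mm tall, bystander, origin under its base
- driver: screwdriver 160 mm long lying on the bench, bystander, origin near its middle
- mouse: black round computer mouse 60 mm wide, 30 mm tall, bystander, origin under its base
- rim_end (a point): point 14 mm above slot_end, same axes, level with the pocket's rim. The pocket is a square aluminium cup 56 mm wide, 16 mm high, with a round bore 36 mm wide, 14 mm deep, 1 mm rim chamfer. It stands on a carriage in a radial slot of the disc (moves only if pushed with over 7 N) and is sprung downward: 6 N per mm, 4 mm travel, then solid.
- changer: the whole sample changer; origin on the table under the carousel axis, does not turn with the carousel; x axis from the loading place to the carousel axis. Black disc 140 mm in radius, 22 mm over the table; the other five pockets, every 60 degrees, hold fixed grey pucks with tops 84 mm over the table. Two spring rollers in the empty bore resist the puck with 4 to 8 N while its foot is 5 to 9 mm below the rim; past them it goes to the floor.
Mind the look-alikes: they are no part of the job. There is more than one size of the part that bears puck_mid; the job needs the smaller.

How it is judged:
By the outcome, as a careful person would: the job done as asked, in the order asked, and still so for the second after the job is handed in, with the robot touching nothing.
It also fails if it takes over 64 s, if anything falls off the work surface, if the arm or the gripper's body presses on something with over 40 N, if the wrist force passes 120 N, or if a joint passes its speed limit or range.

### The arm

A 7-joint arm with a two-finger parallel gripper is mounted at the origin on the work surface. World frame = base frame: x ahead of the robot, y to its left, z up, the work surface at z = 0. Lengths are in m, angles in rad, forces in N, time in s.
With the tool pointing down it reaches from about 0.4 to 0.85 m from the base axis. Payload 4.5 kg.
Tool frame: the origin (TCP) lies on the centre line of the jaws, within the pads' length; the fingertips stand 25 mm ahead of it and the grasp point (between the pads) lies 6 mm ahead of it; z points along the fingers, y is the direction in which the jaws open and shut (so a half turn about z gives the same grasp; the last joint's range is limited). The gripper opens to 88 mm and grips with 3 to 60 N. Pads are 18 mm wide; open, the fingers measure 123 mm over their backs; the gripper's body (75 mm by 187 mm) begins 45 mm behind the grasp point.
Start: joints at [1.236, 0.689, -0.195, 1.565, 0.157, 0.902, -0.215], TCP at [0.225, -0.583, 0.227] pointing down, gripper open.
Joint ranges: [-3.01, 3.01], [-0.46, 2.08], [-1.47, 1.51], [0.13, 2.56], [-1, 4.14], [0.04, 2.09], [-2.66, 2.66]. Speed limits (rad/s): [2.57, 2.57, 3.14, 3.14, 3.14, 3.14, 3.14].

### API

Orientations are given as a unit quaternion [x, y, z, w].
In Python, from plant import r, eyes gives the robot as it stands.
- The arm moves only by the tool servo_tool, never from a script. Its argument "deltas" is a list of rows, each an object of numbers: "dx", "dy", "dz": the shift along the tool's x, y, z in units of 60 mm (1.0 is 60 mm); "ax", "ay", "az": the turn, a rotation vector about the tool's x, y, z in units of 6 degrees (1.0 is 6 degrees); "hand": the finger opening in mm, from 0 to 88.1. A call has 1 to 10 rows; each row is the pose to reach, as a shift and turn from the pose commanded when the call began, along the tool's axes at that moment; what a row does not reach only later rows make up. A row lasts 1/8 s, in which the tool goes at most 62.5 mm and 10.7 degrees, less where a joint would pass 70% of its speed; a pose out of reach is approached as far as the arm can. A call with a gripper value outside its range is refused whole. The fingers move at their own pace and stop on an object; "newtons" is the grip in N (left out, the last holds). Time passes only in rows, so rows that repeat a pose let the fingers close. It gives the time, the measured TCP pose, the force and the opening at its end, in the units of the state.
- r.get_state(): the state, without advancing time (a new reading comes with each control period).
- eyes.snapshot(name): name is "side" or "top" or "wrist"; returns (picture, depth): 400x640x3 uint8, red, green, blue; 400x640 float32, m along the optical axis (not along the pixel's ray), 0 where there is no reading.
- eyes.camera_model(name): a dict with "fx", "fy", "cx", "cy" (pixels), "pose" (4x4, takes a point from camera to world coordinates). Camera axes: x right, y up, looking along -z (the intrinsics and any distortion apply to the point x, -y, -z); pixel columns grow to the right and rows downward; lengths in m; the calibration is good to about 2 mm. A picture is of the moment at which its call begins: read the wrist's pose just before it. camera_model takes no time and is no camera call; for the wrist camera it gives the pose at the moment of the call.
- r.finish_job(): hands the job in, once; it reports no verdict.
The state is a dict: "clock": time; "q": joint angles; "qd": joint speeds; "joint_torque": joint torques, N m; "tool_pos": TCP position; "eef_rot": TCP orientation; "contact_force": force on the tool from outside, world axes, zero at the start; "moment": the same for the moment, N m; "opening": opening from 0.0 (shut) to 1.0 (fully open).
Only numpy, scipy, OpenCV 4.12 (cv2) and the standard library are available. Lean on these libraries where they do the work, as an engineer would, in place of code of your own. Each camera call takes 0.05 s, during which the arm holds its last target.

## Working session

There is one attempt and no reset: what is moved stays moved. The work goes in short steps, Python scripts to look and compute and a tool call to move; the robot and the scene stay as the last step left them, time stands still between calls to the robot, and variables do not carry over. Pictures are saved under pics/ and viewed, and the job is handed in when it is done.

Besides the shell and the picture viewer there is one more tool, called after "Call:" as name([rows], argument=value, ...), one row to a line, values as JSON. servo_tool: Moves the arm, as the interface text tells. Its arguments: {"type":"object","properties":{"deltas":{"type":"array","items":{"type":"object","properties":{"dx":{"type":"number"},"dy":{"type":"number"},"dz":{"type":"number"},"ax":{"type":"number"},"ay":{"type":"number"},"az":{"type":"number"},"hand":{"type":"number"}}}},"newtons":{"type":"number"}},"required":["deltas"]}

```bash
ls; mkdir -p pics
python3 - <<'E'
from plant import r, eyes
import cv2,numpy as np
s=r.get_state();print(s)
for n in["side","top"]:
    p,d=eyes.snapshot(n);m=eyes.camera_model(n)
    cv2.imwrite(f"pics/{n}0.png",p[:,:,::-1]);np.save(f"pics/{n}0d.npy",d);np.save(f"pics/{n}0p.npy",p)
    print(n,{k:(v if k!='pose' else np.round(v,4).tolist()) for k,v in m.items()})
E
```

```text
pics
{'clock': 0.0, 'q': array([ 1.23582305,  0.68997793, -0.19449834,  1.56635405,  0.15730772,
        0.90251759, -0.21510604]), 'qd': array([-0.00078239, -0.00018197,  0.0003749 , -0.00131732, -0.00046368,
        0.00032393, -0.00132983]), 'joint_torque': array([-2.61261193e-04, -5.27549636e+01, -1.26668617e+00, -1.53425771e+01,
       -5.25380380e-02,  6.51829483e-03,  2.02504243e-04]), 'tool_pos': array([ 0.22499433, -0.58238207,  0.22581078]), 'eef_rot': array([ 9.83041834e-01,  1.83379067e-01, -2.46685696e-04, -8.99393885e-04]), 'contact_force': array([ 0.58849738, -0.41749309,  0.44214919]), 'moment': array([-0.05313225,  0.05347987,  0.01017711]), 'opening': 0.9959837098088142}
side {'fx': 458.03146185132334, 'fy': 458.03146185132334, 'cx': 323.2533899219194, 'cy': 201.40305840421402, 'pose': [[0.9862, 0.0765, -0.1466, 0.3717], [-0.1651, 0.5095, -0.8445, -1.1481], [0.0101, 0.8571, 0.5151, 0.7986], [0.0, 0.0, 0.0, 1.0]]}
top {'fx': 513.6369377632943, 'fy': 513.6369377632943, 'cx': 316.6249150201768, 'cy': 189.0413831221072, 'pose': [[0.0177, 0.99, -0.1396, 0.3464], [-0.9998, 0.0185, 0.0046, 0.0121], [0.0071, 0.1395, 0.9902, 1.609], [0.0, 0.0, 0.0, 1.0]]}
```

View pics/side0.png

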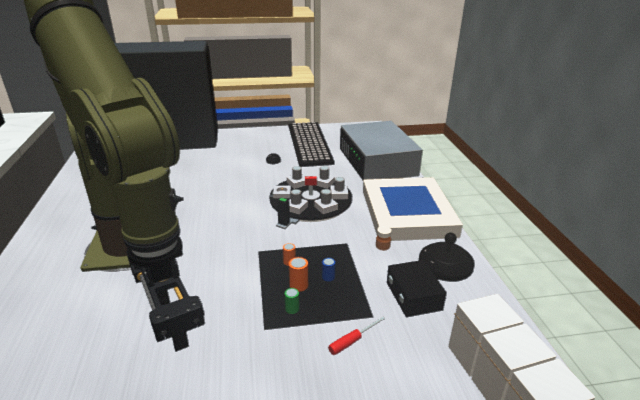

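View pics/top0.png

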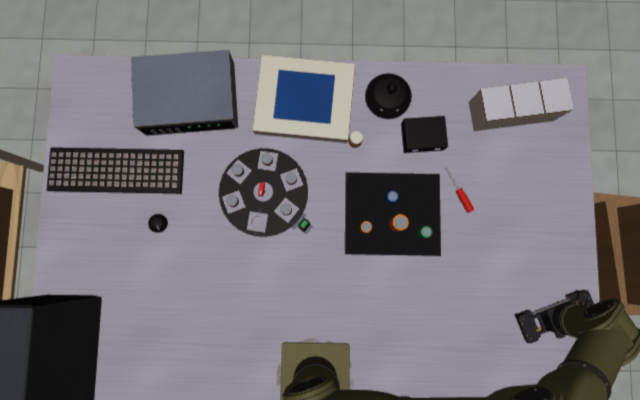

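Two orange candidates. In the side picture one is at (289,253) and one at (298,274); in the top picture they are at (366,227) and (400,222). The first should be the smaller. I'll check with crops and measured sizes.

```bash
cat > h.py <<'E'
import numpy as np,cv2
from plant import r,eyes
def dep(m,u,v,d):
    c=np.array([(u-m['cx'])/m['fx']*d,-(v-m['cy'])/m['fy']*d,-d,1.]);return (np.array(m['pose'])@c)[:3]
def atz(m,u,v,z):
    P=np.array(m['pose']);d=P[:3,:3]@np.array([(u-m['cx'])/m['fx'],-(v-m['cy'])/m['fy'],-1.]);o=P[:3,3];return o+d*(z-o[2])/d[2]
def proj(m,X):
    P=np.array(m['pose']);c=P[:3,:3].T@(np.asarray(X)-P[:3,3]);return m['cx']+m['fx']*c[0]/-c[2],m['cy']-m['fy']*c[1]/-c[2]
E
python3 - <<'E'
import numpy as np,cv2
from h import *
a=np.load('pics/top0p.npy')[:,:,::-1];b=np.load('pics/side0p.npy')[:,:,::-1]
A=cv2.resize(a[140:250,210:330],None,fx=6.6,fy=5.4,interpolation=3) 
A=cv2.resize(a[140:245,210:330],(720,630-30),interpolation=3)
cv2.imwrite('pics/topcar.png',cv2.resize(a[142:242,212:317],(630,600),interpolation=3))
cv2.imwrite('pics/topmat.png',cv2.resize(a[165:265,340:445],(630,600),interpolation=3))
cv2.imwrite('pics/sidemat.png',cv2.resize(b[160:330,250:400],(525,595),interpolation=3))
m=eyes.camera_model('top');d=np.load('pics/top0d.npy')
for n,(u,v) in dict(small=(366,227),big=(400,222),blue=(392,196),green=(426,231),mat=(360,190),table=(340,280),knob=(262,189)).items():
    w=d[v-2:v+3,u-2:u+3];print(n,dep(m,u,v,np.median(w)).round(4))
for n,(u,v) in dict(axis=(263,192)).items(): print(atz(m,u,v,.03))
E
```

```text
small [ 0.4524 -0.1467  0.0531]
big [ 0.4676 -0.246   0.0767]
blue [ 0.5486 -0.2259  0.0527]
green [ 0.4436 -0.3285  0.0535]
mat [ 0.5726 -0.1326  0.0009]
table [ 0.2909 -0.0727 -0.0029]
knob [0.5578 0.1681 0.0891]
[0.55664868 0.17080752 0.03      ]
```

View pics/topcar.png

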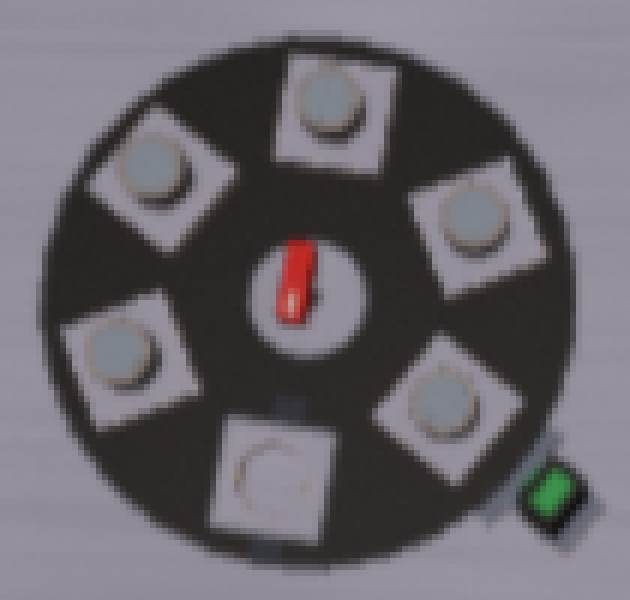

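View pics/topmat.png

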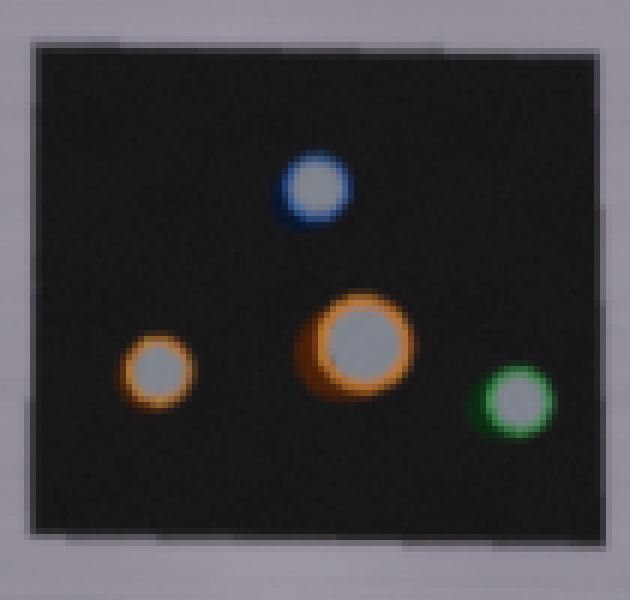

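View pics/sidemat.png

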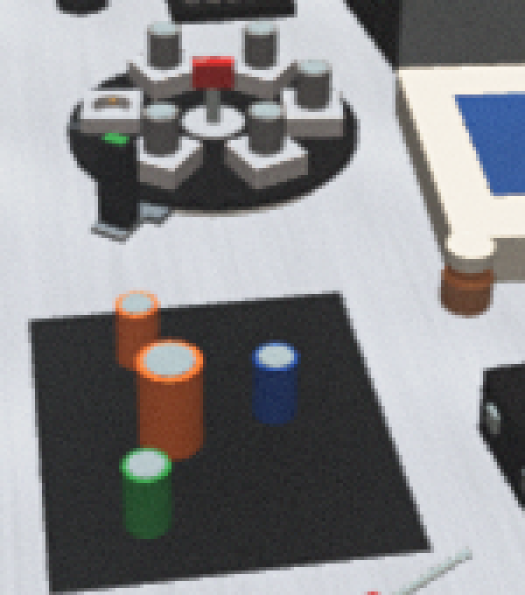

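The smaller one is at top (366,227) and side (289,253). It measures about 37 mm across with its top at 53 mm, while the other measures about 48 mm and 77 mm. So the target is at (0.452, -0.147). Next I'll see what the wrist camera shows and measure the carousel more finely.

```bash
cat >> h.py <<'E'
from scipy.spatial.transform import Rotation as R
def go(pos,jaw,s=None):
    """row units to reach world TCP pos with tool down and y axis at world angle jaw(deg)"""
    s=s or r.get_state();Rm=R.from_quat(s['eef_rot'])
    j=np.radians(jaw);y=np.array([np.cos(j),np.sin(j),0]);z=np.array([0,0,-1.]);x=np.cross(y,z)
    T=R.from_matrix(np.c_[x,y,z]);d=Rm.inv().apply(np.asarray(pos)-s['tool_pos'])/.06
    a=(Rm.inv()*T).as_rotvec(degrees=True)/6
    print('d',d.round(3),'a',a.round(3))
def cyl(m,mask,z):
    cs,_=cv2.findContours(mask.astype(np.uint8),0,1);c=max(cs,key=cv2.contourArea)
    P=np.array([atz(m,u,v,z)[:2] for u,v in c[:,0]]);(x,y),rad=cv2.minEnclosingCircle(P.astype(np.float32))
    A=np.c_[2*P,np.ones(len(P))];q=np.linalg.lstsq(A,(P**2).sum(1),rcond=None)[0]
    return q[:2],np.sqrt(q[2]+q[0]**2+q[1]**2),len(P)
E
python3 - <<'E'
from h import *
p,d=eyes.snapshot('wrist');m=eyes.camera_model('wrist');cv2.imwrite('pics/w0.png',p[:,:,::-1])
print({k:np.round(v,4).tolist() for k,v in m.items()})
s=r.get_state();Rm=R.from_quat(s['eef_rot']);P=np.array(m['pose']);print('cam in tool',Rm.inv().apply(P[:3,3]-s['tool_pos']).round(4),(Rm.inv().as_matrix()@P[:3,:3]).round(3).tolist())
print('jaw',np.degrees(np.arctan2(*Rm.as_matrix()[[1,0],1])))
m=eyes.camera_model('top');a=np.load('pics/top0p.npy');D=np.load('pics/top0d.npy')
h=cv2.cvtColor(a,cv2.COLOR_RGB2HSV)
red=((h[...,0]<8)|(h[...,0]>172))&(h[...,1]>150)&(h[...,2]>100);red[:,:240]=0;red[:,290:]=0
v,u=np.nonzero(red);Q=np.array([atz(m,x,y,.092)[:2] for x,y in zip(u,v)]);print('knob',Q.mean(0),len(Q),np.degrees(np.arctan2(*np.linalg.eigh(np.cov(Q.T))[1][::-1,1])))
dark=(a.max(2)<70);dark[:,:210]=0;dark[:,300:]=0;dark[:140]=0;dark[245:]=0
c,rad,n=cyl(m,cv2.convexHull(np.argwhere(dark)[:,::-1].astype(np.int32)) is not None and dark,.022);print('disc',c,rad,n)
sat=(h[...,1]>90)&(h[...,2]>90);
ys,xs=np.mgrid[:400,:640];o=(abs(xs-366)<9)&(abs(ys-227)<9)&(a.max(2)>130)
print('puck',cyl(m,o,.054))
E
```

```text
{'fx': 281.1043, 'fy': 281.1043, 'cx': 325.8624, 'cy': 195.0162, 'pose': [[0.36, 0.897, 0.2564, 0.2904], [-0.933, 0.3467, 0.0968, -0.5575], [-0.0021, -0.274, 0.9617, 0.3843], [0.0, 0.0, 0.0, 1.0]]}
cam in tool [ 0.0699 -0.     -0.1583] [[-0.001, 0.962, 0.274], [1.0, 0.0, 0.001], [0.001, 0.274, -0.962]]
jaw -68.86428364373147
knob [0.56174355 0.17041953] 49 177.7143337328149
disc [0.5593878  0.18437921] 0.12509490586049918 343
puck (array([ 0.45447821, -0.14613087]), np.float64(0.015251229017350012), 29)
```

View pics/w0.png

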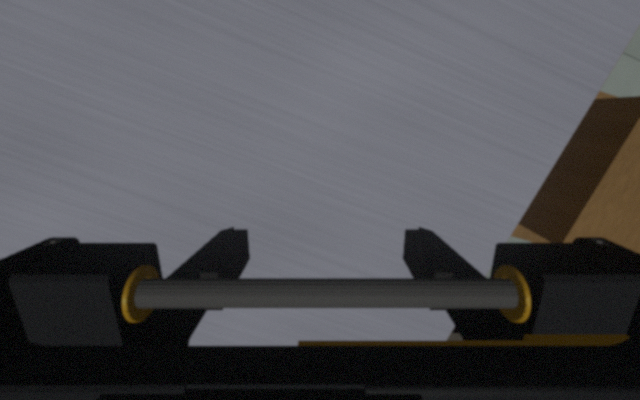

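Run:
```python
from h import *
go((0.445,-0.20,0.21),-10)
```

```text
d [ 5.718 -4.625  0.273] a [-1.300e-02 -6.000e-03 -9.811e+00]
```

Call:
servo_tool([
  {"dx": 0.3, "dy": -0.25, "az": -0.5},
  {"dx": 0.9, "dy": -0.75, "az": -1.5},
  {"dx": 1.6, "dy": -1.3, "az": -2.7},
  {"dx": 2.3, "dy": -1.9, "dz": 0.1, "az": -4},
  {"dx": 3.0, "dy": -2.45, "dz": 0.15, "az": -5.2},
  {"dx": 3.7, "dy": -3.0, "dz": 0.2, "az": -6.4},
  {"dx": 4.4, "dy": -3.55, "dz": 0.25, "az": -7.6},
  {"dx": 5.1, "dy": -4.1, "dz": 0.27, "az": -8.8},
  {"dx": 5.6, "dy": -4.5, "dz": 0.27, "az": -9.6},
  {"dx": 5.72, "dy": -4.62, "dz": 0.27, "az": -9.8},
])

```text
schema error: expected keys dx, dy, dz, ax, ay, az, hand
```

Run:
```python
from h import *
p,d=eyes.snapshot('wrist');m=eyes.camera_model('wrist');s=r.get_state();cv2.imwrite('pics/w1.png',p[:,:,::-1]);np.savez('pics/w1',p=p,d=d,pose=m['pose'])
print(s['clock'],s['tool_pos'],s['q'].round(3))
```

```text
0.2 [ 0.22516726 -0.58263439  0.22613372] [ 1.236  0.69  -0.195  1.566  0.157  0.902 -0.215]
```

View pics/w1.png

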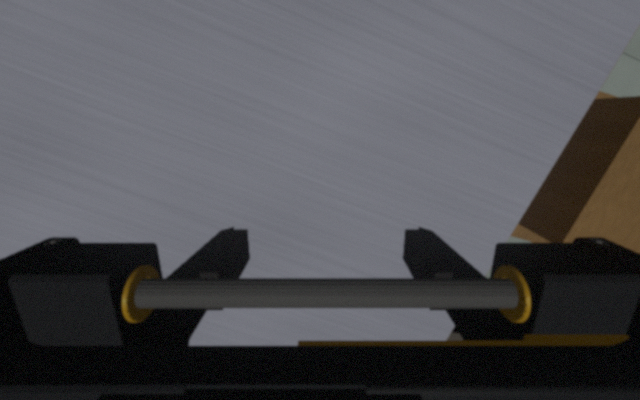

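The call was refused because every row needs all the keys.

Call:
servo_tool([
  {"dx": 0.3, "dy": -0.25, "dz": 0, "ax": 0, "ay": 0, "az": -0.5, "hand": 60},
  {"dx": 0.9, "dy": -0.75, "dz": 0, "ax": 0, "ay": 0, "az": -1.5, "hand": 60},
  {"dx": 1.6, "dy": -1.3, "dz": 0, "ax": 0, "ay": 0, "az": -2.7, "hand": 60},
  {"dx": 2.3, "dy": -1.9, "dz": 0.1, "ax": 0, "ay": 0, "az": -4, "hand": 60},
  {"dx": 3.0, "dy": -2.45, "dz": 0.15, "ax": 0, "ay": 0, "az": -5.2, "hand": 60},
  {"dx": 3.7, "dy": -3.0, "dz": 0.2, "ax": 0, "ay": 0, "az": -6.4, "hand": 60},
  {"dx": 4.4, "dy": -3.55, "dz": 0.25, "ax": 0, "ay": 0, "az": -7.6, "hand": 60},
  {"dx": 5.1, "dy": -4.1, "dz": 0.27, "ax": 0, "ay": 0, "az": -8.8, "hand": 60},
  {"dx": 5.6, "dy": -4.5, "dz": 0.27, "ax": 0, "ay": 0, "az": -9.6, "hand": 60},
  {"dx": 5.72, "dy": -4.62, "dz": 0.27, "ax": 0, "ay": 0, "az": -9.8, "hand": 60},
])

```text
clock: 1.45
tool_pos: [0.4469, -0.1982, 0.2106]
eef_rot: [0.765, 0.644, 0.001, -0.0]
contact_force: [0.2, -0.6, 0.7]
opening: 0.679
```

Run:
```python
from h import *
p,d=eyes.snapshot('wrist');m=eyes.camera_model('wrist');s=r.get_state();cv2.imwrite('pics/w2.png',p[:,:,::-1]);np.savez('pics/w2',p=p,d=d,pose=m['pose'])
print(s['clock'],s['tool_pos'],s['q'].round(3),s['opening'])
```

```text
1.5 [ 0.44653036 -0.19849301  0.21048925] [ 0.61   0.564 -0.444  1.978  0.372  0.678 -0.239] 0.6813573680942777
```

View pics/w2.png

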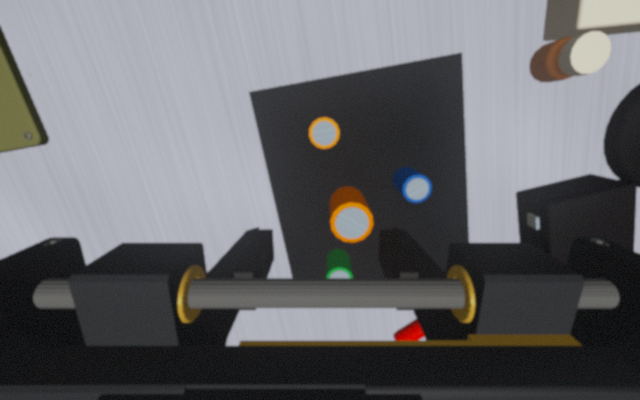

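The wrist view shows the small orange puck at (324,133), the large orange at (352,222), blue at (417,188) and green at (340,272). I'll measure the small one.

Run:
```python
from h import *
m=eyes.camera_model('wrist');f=np.load('pics/w2.npz');a=f['p'];d=f['d'];m['pose']=f['pose']
ys,xs=np.mgrid[:400,:640]
for u,v in((324,133),(352,222),(417,188)):
    o=(abs(xs-u)<26)&(abs(ys-v)<26)&(a.max(2)>150)
    z=dep(m,u,v,np.median(d[v-3:v+4,u-3:u+4]));print(z.round(4),cyl(m,o,z[2]))
c,_,_=cyl(m,(abs(xs-324)<26)&(abs(ys-133)<26)&(a.max(2)>150),.054)
go((*c,.12),-10)
```

```text
[ 0.4528 -0.1472  0.0552] (array([ 0.45266704, -0.14696008]), np.float64(0.01644800155733661), 86)
[ 0.4671 -0.2464  0.0771] (array([ 0.46631121, -0.24632273]), np.float64(0.023508464621381925), 117)
[ 0.5476 -0.2266  0.0551] (array([ 0.54703853, -0.22681741]), np.float64(0.015611331542483406), 76)
d [ 0.861 -0.047  1.509] a [ 0.005 -0.01   0.03 ]
```

Call:
servo_tool([
  {"dx": 0.45, "dy": -0.03, "dz": 0.3, "ax": 0, "ay": 0, "az": 0, "hand": 60},
  {"dx": 0.8, "dy": -0.05, "dz": 0.9, "ax": 0, "ay": 0, "az": 0, "hand": 60},
  {"dx": 0.86, "dy": -0.05, "dz": 1.4, "ax": 0, "ay": 0, "az": 0, "hand": 60},
  {"dx": 0.86, "dy": -0.05, "dz": 1.5, "ax": 0, "ay": 0, "az": 0, "hand": 60},
  {"dx": 0.86, "dy": -0.05, "dz": 1.5, "ax": 0, "ay": 0, "az": 0, "hand": 60},
])

```text
clock: 2.12
tool_pos: [0.4512, -0.1509, 0.1206]
eef_rot: [0.767, 0.641, -0.001, 0.0]
contact_force: [-0.3, 0.3, 0.9]
opening: 0.682
```

Run:
```python
from h import *
p,d=eyes.snapshot('wrist');cv2.imwrite('pics/w3.png',p[:,:,::-1])
go((.4527,-.147,.048),-10)
```

```text
d [0.066 0.004 1.218] a [ 0.009  0.009 -0.034]
```

View pics/w3.png

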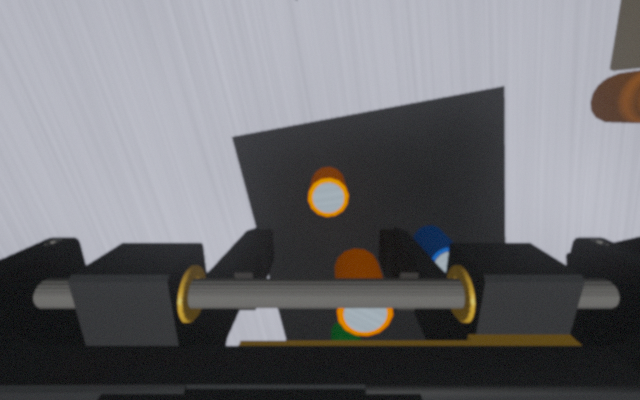

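The puck at (328,197) is centred between the jaws, so I'll go down and grip.

Call:
servo_tool([
  {"dx": 0.06, "dy": 0, "dz": 0.3, "ax": 0, "ay": 0, "az": 0, "hand": 60},
  {"dx": 0.06, "dy": 0, "dz": 0.7, "ax": 0, "ay": 0, "az": 0, "hand": 60},
  {"dx": 0.06, "dy": 0, "dz": 1.0, "ax": 0, "ay": 0, "az": 0, "hand": 60},
  {"dx": 0.06, "dy": 0, "dz": 1.2, "ax": 0, "ay": 0, "az": 0, "hand": 60},
  {"dx": 0.06, "dy": 0, "dz": 1.21, "ax": 0, "ay": 0, "az": 0, "hand": 60},
  {"dx": 0.06, "dy": 0, "dz": 1.21, "ax": 0, "ay": 0, "az": 0, "hand": 60},
])

```text
clock: 2.92
tool_pos: [0.4527, -0.1461, 0.0484]
eef_rot: [0.767, 0.642, 0.0, 0.001]
contact_force: [0.9, 0.2, -0.1]
opening: 0.683
```

Call:
servo_tool([
  {"dx": 0, "dy": 0, "dz": 0, "ax": 0, "ay": 0, "az": 0, "hand": 40},
  {"dx": 0, "dy": 0, "dz": 0, "ax": 0, "ay": 0, "az": 0, "hand": 34},
  {"dx": 0, "dy": 0, "dz": 0, "ax": 0, "ay": 0, "az": 0, "hand": 20},
  {"dx": 0, "dy": 0, "dz": 0, "ax": 0, "ay": 0, "az": 0, "hand": 20},
  {"dx": 0, "dy": 0, "dz": 0, "ax": 0, "ay": 0, "az": 0, "hand": 20},
  {"dx": 0, "dy": 0, "dz": 0, "ax": 0, "ay": 0, "az": 0, "hand": 20},
], newtons=25)

```text
clock: 3.68
tool_pos: [0.4522, -0.1458, 0.0478]
eef_rot: [0.766, 0.642, -0.0, 0.0]
contact_force: [0.3, 0.1, -0.4]
opening: 0.225
```

Run:
```python
from h import *
s=r.get_state();print(s['tool_pos'],s['opening']*88.1,s['contact_force'],s['moment'])
go((.4527,-.147,.20),-10)
```

```text
[ 0.45221456 -0.14583606  0.0477956 ] 19.831880533345203 [ 0.30915444  0.10441482 -0.39656351] [-0.06415736 -0.07102487 -0.03228397]
d [-0.018  0.011 -2.537] a [-0.     0.001 -0.012]
```

The opening is 20 mm where the puck should have stopped it at 34 mm, so I'll look before doing anything else.

Run:
```python
from h import *
p,d=eyes.snapshot('wrist');m=eyes.camera_model('wrist');cv2.imwrite('pics/w4.png',p[:,:,::-1]);np.savez('pics/w4',p=p,d=d,pose=m['pose'])
p,d=eyes.snapshot('top');cv2.imwrite('pics/t4.png',cv2.resize(p[140:290,320:480],(640,600))[:,:,::-1])
print(r.get_state()['opening'])
```

```text
0.23090747082795074
```

View pics/w4.png

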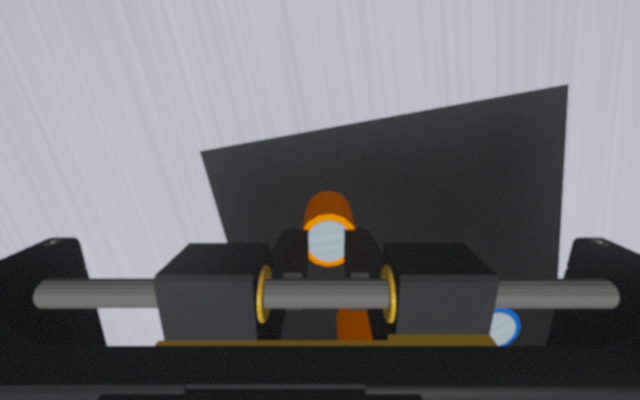

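View pics/t4.png

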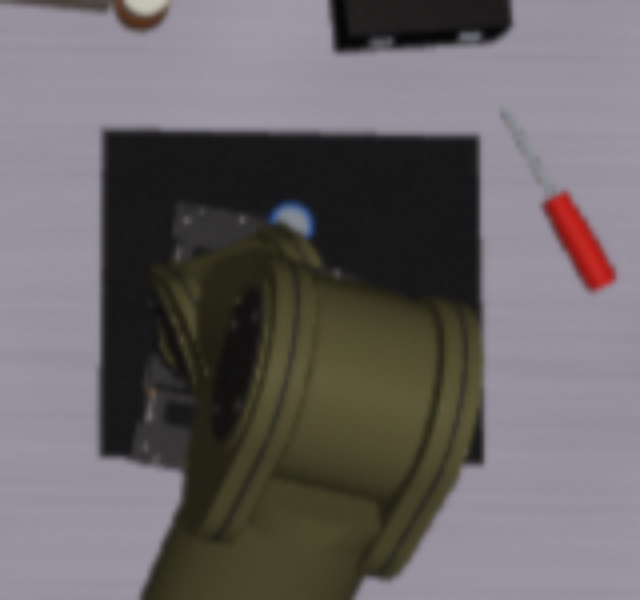

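Run:
```python
from h import *
m=eyes.camera_model('wrist');f=np.load('pics/w4.npz');a=f['p'];d=f['d'];m['pose']=f['pose']
s=r.get_state();Rm=R.from_quat(s['eef_rot'])
for u,v in((327,240),(318,235),(327,225),(327,255),(290,250),(365,250),(290,240)):
    X=dep(m,u,v,d[v,u]);print(u,v,X.round(4),Rm.inv().apply(X-s['tool_pos']).round(4))
ys,xs=np.mgrid[:400,:640]
o=(abs(xs-327)<24)&(ys>200)&(ys<275)&(a.max(2)>150);print(cyl(m,o,.054))
print('tcp axis pix',[proj(m,s['tool_pos']+Rm.apply([0,0,z])) for z in(-.006,.006,.025)])
cv2.imwrite('pics/w4c.png',cv2.resize(a[180:350,230:430],None,fx=3.5,fy=3.5,interpolation=2)[:,:,::-1])
```

```text
327 240 [ 0.4523 -0.1459  0.0551] [-0.0001  0.0001 -0.0073]
318 235 [ 0.4477 -0.142   0.0548] [ 0.003  -0.0051 -0.007 ]
327 225 [ 0.454  -0.1365  0.0556] [ 0.0095  0.0001 -0.0078]
327 255 [ 0.4506 -0.1554  0.0552] [-0.0098  0.0001 -0.0074]
290 250 [ 0.4365 -0.1343  0.0849] [ 0.0086 -0.0176 -0.0371]
365 250 [ 0.4714 -0.1399  0.086 ] [ 0.0091  0.0179 -0.0382]
290 240 [ 0.4358 -0.1327  0.0769] [ 0.0101 -0.0185 -0.0291]
(array([ 0.45234964, -0.14624441]), np.float64(0.014882427563854918), 162)
tcp axis pix [(np.float64(326.8201756898282), np.float64(238.91153568643193)), (np.float64(326.7678291264788), np.float64(230.8502659577815)), (np.float64(326.69758905515357), np.float64(220.03343053473776))]
```

View pics/w4c.png

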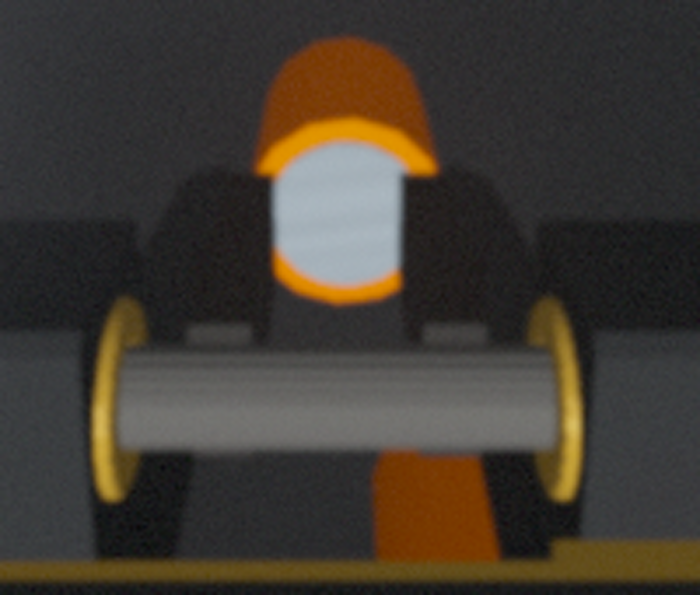

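Run:
```python
from h import *
m=eyes.camera_model('wrist');f=np.load('pics/w4.npz');d=f['d'];m['pose']=f['pose']
s=r.get_state();Rm=R.from_quat(s['eef_rot'])
for v in (232,240,250,258,270):
  for u in (280,290,300,304,307,310,345,348,352,365):
    X=dep(m,u,v,d[v,u]);print(v,u,(Rm.inv().apply(X-s['tool_pos'])*1000).round(0),end=' ')
  print()
```

```text
232 280 [-18. -37.  46.] 232 290 [ 11. -20. -20.] 232 300 [  9. -15. -16.] 232 304 [  9. -12. -17.] 232 307 [  9. -11. -17.] 232 310 [  5. -10.  -7.] 232 345 [  9.  10. -16.] 232 348 [  9.  12. -16.] 232 352 [  9.  14. -16.] 232 365 [ 10.  20. -19.] 
240 280 [ 10. -23. -29.] 240 290 [ 10. -18. -29.] 240 300 [  9. -14. -26.] 240 304 [  8. -12. -25.] 240 307 [  5. -11. -18.] 240 310 [ -0. -10.  -7.] 240 345 [  8.   9. -25.] 240 348 [  9.  11. -26.] 240 352 [  8.  13. -25.] 240 365 [ 10.  19. -30.] 
250 280 [ 10. -22. -40.] 250 290 [  9. -18. -37.] 250 300 [  9. -13. -38.] 250 304 [  7. -11. -33.] 250 307 [ -1. -11. -19.] 250 310 [ -6. -10.  -8.] 250 345 [  4.   9. -27.] 250 348 [  8.  10. -36.] 250 352 [  8.  12. -37.] 250 365 [  9.  18. -38.] 
258 280 [ 11. -20. -48.] 258 290 [  9. -17. -46.] 258 300 [  9. -12. -45.] 258 304 [  3. -11. -34.] 258 307 [ -3. -11. -23.] 258 310 [-12. -10.  -6.] 258 345 [ -1.   9. -28.] 258 348 [  4.  10. -36.] 258 352 [  9.  11. -45.] 258 365 [  9.  17. -45.] 
270 280 [ 11. -19. -58.] 270 290 [  8. -15. -55.] 270 300 [  9. -11. -56.] 270 304 [ -4. -11. -34.] 270 307 [-52. -16.  46.] 270 310 [-51. -14.  45.] 270 345 [ -7.   9. -29.] 270 348 [ -3.  10. -36.] 270 352 [  9.  10. -55.] 270 365 [  9.  16. -55.]
```

Call:
servo_tool([
  {"dx": 0, "dy": 0, "dz": 0, "ax": 0, "ay": 0, "az": 0, "hand": 12},
  {"dx": 0, "dy": 0, "dz": 0, "ax": 0, "ay": 0, "az": 0, "hand": 12},
])

```text
clock: 4.03
tool_pos: [0.4522, -0.1458, 0.0478]
eef_rot: [0.766, 0.642, -0.0, 0.0]
contact_force: [0.4, 0.1, 0.1]
opening: 0.135
```

The fingers closed to 12 mm right above the puck, so the tips are higher than the stated TCP offset implies. I'll measure the finger geometry from the depth images.

Run:
```python
from h import *
m=eyes.camera_model('wrist');f=np.load('pics/w2.npz');d=f['d']
# camera in tool constant
Rct=np.array([[-0.001,.962,.274],[1,0,.001],[.001,.274,-.962]]);t=np.array([.0699,0,-.1583])
v,u=np.mgrid[:400,:640];C=np.stack([(u-m['cx'])/m['fx']*d,-(v-m['cy'])/m['fy']*d,-d],-1);T=(C@Rct.T+t)*1000
for vv in range(226,345,6):
    print(vv,[tuple(int(x) for x in T[vv,uu].round()) for uu in (240,250,258,264,268,272,100,150)])
s=r.get_state();print(R.from_quat(s['eef_rot']).as_matrix().round(3).tolist())
n=(d>0)&(T[...,2]<10);print(n.sum());print('max z of gripper pts near',np.percentile(T[n][:,2],[0,10,50,90,99,100]))
```

```text
226 [(-80, -121, 208), (-80, -107, 209), (-80, -96, 210), (-80, -87, 209), (-81, -82, 211), (-80, -76, 209), (-80, -317, 209), (-80, -248, 210)]
232 [(-89, -122, 209), (10, -41, -19), (8, -37, -16), (8, -34, -16), (8, -32, -16), (7, -30, -12), (-89, -320, 209), (-89, -249, 210)]
238 [(10, -44, -27), (10, -38, -28), (8, -35, -24), (8, -32, -23), (8, -30, -24), (4, -30, -14), (-98, -322, 209), (-98, -251, 210)]
244 [(10, -42, -33), (8, -38, -30), (9, -34, -32), (9, -31, -31), (5, -30, -24), (0, -30, -14), (-108, -324, 209), (34, -51, -83)]
250 [(10, -40, -40), (9, -36, -38), (8, -32, -37), (6, -30, -33), (2, -30, -25), (-3, -30, -16), (-117, -326, 209), (33, -50, -85)]
256 [(8, -39, -43), (8, -35, -43), (7, -32, -40), (3, -30, -34), (-1, -30, -26), (-6, -30, -17), (-127, -328, 209), (33, -47, -90)]
262 [(9, -37, -49), (8, -33, -48), (4, -32, -42), (0, -31, -33), (-4, -30, -27), (-10, -30, -17), (33, -58, -93), (34, -45, -93)]
268 [(9, -36, -54), (8, -32, -53), (1, -32, -42), (-3, -31, -34), (-7, -30, -28), (-147, -80, 210), (33, -56, -96), (34, -43, -97)]
274 [(8, -35, -57), (8, -31, -
[... 1158 characters left out ...]
0, -91, 209), (-242, -85, 211), (20, -56, -100), (20, -44, -100)]
328 [(-251, -135, 209), (-252, -120, 209), (-251, -107, 208), (-253, -98, 210), (-253, -92, 210), (-252, -85, 210), (19, -56, -100), (19, -44, -100)]
334 [(-264, -137, 210), (-263, -120, 209), (-263, -108, 209), (-264, -99, 210), (-263, -92, 209), (-264, -86, 210), (17, -56, -100), (18, -43, -101)]
340 [(-276, -138, 210), (-274, -121, 208), (-275, -109, 209), (-275, -99, 209), (-276, -93, 210), (-276, -86, 210), (16, -57, -101), (15, -44, -100)]
[[0.175, 0.985, -0.0], [0.985, -0.175, -0.0], [-0.0, -0.0, -1.0]]
87890
max z of gripper pts near [-120.17488645 -118.09119101 -100.15443864  -83.55601155  -26.34849623
  -11.67219037]
```

The depth images agree: the fingertips sit at tool z ≈ -11.5 mm, not +25 mm, and the gripper body is about 40 mm further back than stated too. The lateral alignment is fine. So the reported TCP lies about 37 mm beyond the real one, and I'll work from tip height = tool_pos z + 11.5 mm. I'll reopen, go down 36 mm while watching the force, and grip.

Call:
servo_tool([
  {"dx": 0, "dy": 0, "dz": 0, "ax": 0, "ay": 0, "az": 0, "hand": 60},
  {"dx": 0, "dy": 0, "dz": 0, "ax": 0, "ay": 0, "az": 0, "hand": 60},
  {"dx": 0, "dy": 0, "dz": 0, "ax": 0, "ay": 0, "az": 0, "hand": 60},
  {"dx": 0, "dy": 0, "dz": 0, "ax": 0, "ay": 0, "az": 0, "hand": 60},
  {"dx": 0, "dy": 0, "dz": 0.15, "ax": 0, "ay": 0, "az": 0, "hand": 60},
  {"dx": 0, "dy": 0, "dz": 0.3, "ax": 0, "ay": 0, "az": 0, "hand": 60},
  {"dx": 0, "dy": 0, "dz": 0.45, "ax": 0, "ay": 0, "az": 0, "hand": 60},
  {"dx": 0, "dy": 0, "dz": 0.6, "ax": 0, "ay": 0, "az": 0, "hand": 60},
  {"dx": 0, "dy": 0, "dz": 0.6, "ax": 0, "ay": 0, "az": 0, "hand": 60},
])

```text
clock: 5.15
tool_pos: [0.4518, -0.1456, 0.011]
eef_rot: [0.766, 0.642, -0.001, -0.0]
contact_force: [0.2, -0.5, 1.2]
opening: 0.684
```

Call:
servo_tool([
  {"dx": 0, "dy": 0, "dz": 0, "ax": 0, "ay": 0, "az": 0, "hand": 38},
  {"dx": 0, "dy": 0, "dz": 0, "ax": 0, "ay": 0, "az": 0, "hand": 30},
  {"dx": 0, "dy": 0, "dz": 0, "ax": 0, "ay": 0, "az": 0, "hand": 20},
  {"dx": 0, "dy": 0, "dz": 0, "ax": 0, "ay": 0, "az": 0, "hand": 20},
  {"dx": 0, "dy": 0, "dz": 0, "ax": 0, "ay": 0, "az": 0, "hand": 20},
  {"dx": 0, "dy": 0, "dz": 0, "ax": 0, "ay": 0, "az": 0, "hand": 20},
], newtons=25)

```text
clock: 5.9
tool_pos: [0.4527, -0.1459, 0.0121]
eef_rot: [0.766, 0.642, 0.0, 0.0]
contact_force: [-0.0, -0.3, 6.0]
opening: 0.377
```

Run:
```python
from h import *
s=r.get_state();print(s['tool_pos'],s['opening']*88.1,s['contact_force'],s['moment'])
```

```text
[ 0.45268179 -0.14593249  0.0121045 ] 33.250425488445075 [-0.03341515 -0.31355823  5.96466166] [-0.07961843 -0.17187143  0.00679386]
```

Gripped, with an opening of 33 mm. I'll lift it and carry it towards the carousel at a height that clears the reader, with the wrist camera looking ahead.

Call:
servo_tool([
  {"dx": 0, "dy": 0, "dz": -0.3, "ax": 0, "ay": 0, "az": 0, "hand": 20},
  {"dx": 0, "dy": 0, "dz": -0.9, "ax": 0, "ay": 0, "az": 0, "hand": 20},
  {"dx": 0.2, "dy": 0, "dz": -1.6, "ax": 0, "ay": 0, "az": 0, "hand": 20},
  {"dx": 0.7, "dy": 0.05, "dz": -2.2, "ax": 0, "ay": 0, "az": 0, "hand": 20},
  {"dx": 1.4, "dy": 0.1, "dz": -2.6, "ax": 0, "ay": 0, "az": 0, "hand": 20},
  {"dx": 2.1, "dy": 0.2, "dz": -2.7, "ax": 0, "ay": 0, "az": 0, "hand": 20},
  {"dx": 2.8, "dy": 0.3, "dz": -2.7, "ax": 0, "ay": 0, "az": 0, "hand": 20},
  {"dx": 3.5, "dy": 0.5, "dz": -2.7, "ax": 0, "ay": 0, "az": 0, "hand": 20},
  {"dx": 4.0, "dy": 0.7, "dz": -2.7, "ax": 0, "ay": 0, "az": 0, "hand": 20},
  {"dx": 4.0, "dy": 0.7, "dz": -2.7, "ax": 0, "ay": 0, "az": 0, "hand": 20},
])

```text
clock: 7.15
tool_pos: [0.5359, 0.0862, 0.1734]
eef_rot: [0.765, 0.644, 0.001, -0.001]
contact_force: [0.1, -0.4, -0.7]
opening: 0.379
```

Run:
```python
from h import *
p,d=eyes.snapshot('wrist');m=eyes.camera_model('wrist');s=r.get_state();cv2.imwrite('pics/w5.png',p[:,:,::-1]);np.savez('pics/w5',p=p,d=d,pose=m['pose'],tp=s['tool_pos'],q=s['eef_rot'])
print(s['clock'],s['tool_pos'],s['q'].round(3),s['opening'],s['contact_force'])
```

```text
7.2 [0.53484237 0.08370186 0.17319575] [-0.021  0.672 -0.362  1.867  0.363  0.67  -0.773] 0.3778813028435189 [-0.52161048 -0.58645373 -1.8050726 ]
```

View pics/w5.png

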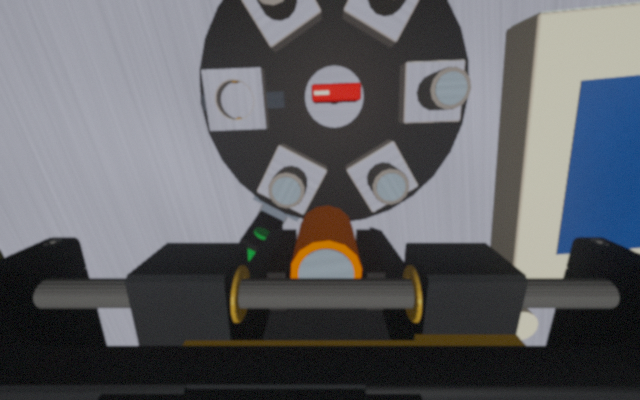

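Run:
```python
from h import *
a=np.load('pics/w5.npz')['p'];cv2.imwrite('pics/w5c.png',cv2.resize(a[50:150,190:300],(660,600),interpolation=2)[:,:,::-1])
cv2.imwrite('pics/w5k.png',cv2.resize(a[50:150,280:390],(660,600),interpolation=2)[:,:,::-1])
```

```text
(no output)
```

View pics/w5c.png

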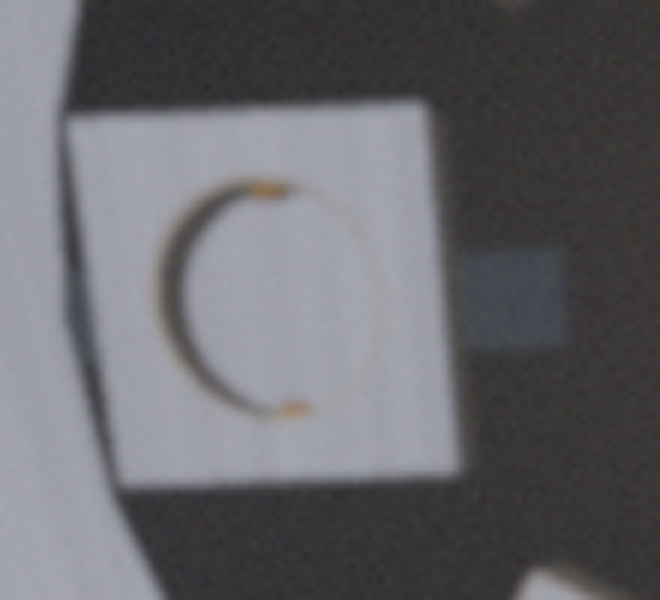

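View pics/w5k.png

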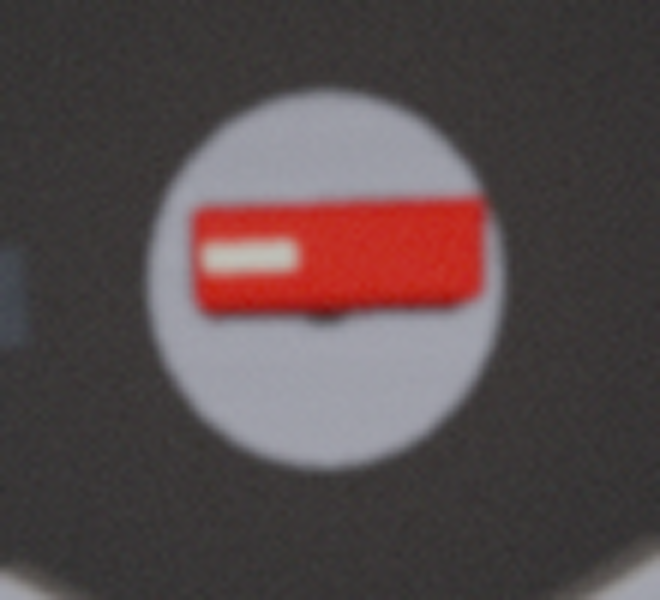

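Run:
```python
from h import *
f=np.load('pics/w5.npz');m=eyes.camera_model('wrist');m['pose']=f['pose'];d=f['d'];a=f['p']
px=lambda x,y,u0:((x+.5)/6-.5+u0,(y+.5)/6-.5+50)
print('depth z rim',dep(m,212,100,d[100,212]),'hub',dep(m,334,120,d[120,334]),'knob',dep(m,345,92,d[92,345]))
c=[atz(m,*px(*q,190),.046)[:2] for q in((68,118),(428,100),(462,472),(122,490))];c=np.array(c);print('corners',c.round(4).tolist(),'sides',[np.linalg.norm(c[i]-c[(i+1)%4]).round(4) for i in range(4)],'ctr',c.mean(0).round(4))
b=atz(m,*px(269,298,190),.046)[:2];print('bore',b,[np.linalg.norm(atz(m,*px(155,298,190),.046)-atz(m,*px(383,298,190),.046)),np.linalg.norm(atz(m,*px(275,180,190),.046)-atz(m,*px(275,415,190),.046))])
zh=dep(m,334,120,d[120,334])[2]
h=[atz(m,*px(*q,280),zh)[:2] for q in((147,279),(503,279),(325,88),(325,470))];ax=atz(m,*px(325,279,280),zh)[:2];print('hub',ax,np.linalg.norm(h[0]-h[1]),np.linalg.norm(h[2]-h[3]))
hs=cv2.cvtColor(a,cv2.COLOR_RGB2HSV);k=((hs[...,0]<8)|(hs[...,0]>172))&(hs[...,1]>120);k[:60]=0;k[140:]=0;k[:,:280]=0;k[:,390:]=0
kt=[atz(m,*px(*q,280),.092)[:2] for q in((193,207),(484,200),(484,285),(200,300))];kt=np.array(kt);print('knob',kt.mean(0),[np.linalg.norm(kt[i]-kt[(i+1)%4]).round(4) for i in range(4)],np.degrees(np.arctan2(*(kt[1]-kt[0])[::-1])))
for n,q in(('ctr',c.mean(0)),('bore',b)):
  v=q-ax;print(n,'r',np.linalg.norm(v),'ang',np.degrees(np.arctan2(v[1],v[0])))
e=(c[1]-c[0]+c[2]-c[3]);print('edge ang',np.degrees(np.arctan2(e[1],e[0])))
```

```text
depth z rim [0.44085548 0.18567157 0.04670562] hub [0.55375399 0.14655046 0.02620186] knob [0.56458853 0.16783165 0.09144726]
corners [[0.4381, 0.214], [0.4941, 0.2067], [0.4863, 0.1508], [0.4302, 0.1577]] sides [np.float64(0.0565), np.float64(0.0565), np.float64(0.0565), np.float64(0.0568)] ctr [0.4622 0.1823]
bore [0.4620637  0.18266014] [np.float64(0.03661946804682469), np.float64(0.035895787655991315)]
hub [0.55743449 0.16998342] 0.06088304153836822 0.06179697601295516
knob [0.55778118 0.16978198] [np.float64(0.0386), np.float64(0.0107), np.float64(0.0382), np.float64(0.0117)] -8.724089877375713
ctr r 0.09603994158023708 ang 172.6452820834572
bore r 0.0962095986426538 ang 172.4286010330443
edge ang -7.223543695350766
```

The wrist view shows the empty pocket's bore at (234,99), the knob at (336,93) and the reader at (260,235). Sizes match the description: cup 56.5 mm, bore 36 mm, knob 38 mm, pocket radius 96 mm. Next I'll measure where the puck sits in the hand.

Run:
```python
from h import *
f=np.load('pics/w5.npz');m=eyes.camera_model('wrist');m['pose']=f['pose'];a=f['p'];d=f['d']
hs=cv2.cvtColor(a,cv2.COLOR_RGB2HSV)
cv2.imwrite('pics/w5p.png',cv2.resize(a[195:290,270:380],(660,570),interpolation=2)[:,:,::-1])
Rm=R.from_quat(f['q'])
for u,v in((310,268),(327,270),(345,268),(327,255)):
    X=dep(m,u,v,d[v,u]);print(X.round(4),Rm.inv().apply(X-f['tp']).round(4))
# bright orange ring: V high
br=(hs[...,2]>200)&(hs[...,1]>100);br[:225]=0;br[280:]=0;br[:,:280]=0;br[:,375:]=0
vs=[];
for u in range(285,372):
    col=np.nonzero(br[:,u])[0]
    if len(col):vs.append((u,col[0]))
P=np.array([Rm.inv().apply(atz(m,u,v-.5,f['tp'][2]+.0419)-f['tp'])[:2] for u,v in vs])
from scipy.optimize import least_squares
s=least_squares(lambda c:np.hypot(*(P-c).T)-.017,[0,0],loss='soft_l1',f_scale=.0005);print(s.x,np.abs(s.fun).mean(),len(P))
```

```text
[0.5276 0.0874 0.216 ] [ 0.0023 -0.0078 -0.0428]
[0.5352 0.0851 0.2161] [ 0.0014  0.     -0.0429]
[0.5435 0.0845 0.2157] [ 0.0022  0.0083 -0.0425]
[0.5365 0.0926 0.216 ] [ 0.009   0.     -0.0428]Traceback (most recent call last):
  File "<stdin>", line 16, in <module>
    return func(*args, **kwargs)
    vector_fun = VectorFunction(
        fun_wrapped,
    ...<6 lines>...
        workers=workers
    )
    self._update_fun()
    ~~~~~~~~~~~~~~~~^^
    self.f = self.fun_wrapped(xp_copy(self.x))
             ~~~~~~~~~~~~~~~~^^^^^^^^^^^^^^^^^
    return np.atleast_1d(self.fun(x))
                         ~~~~~~~~^^^
    return self.f(x, *self.args, **self.kwargs)
           ~~~~~~^^^^^^^^^^^^^^^^^^^^^^^^^^^^^^
  File "<stdin>", line 16, in <lambda>
ValueError: operands could not be broadcast together with shapes (0,) (2,)
```

View pics/w5p.png

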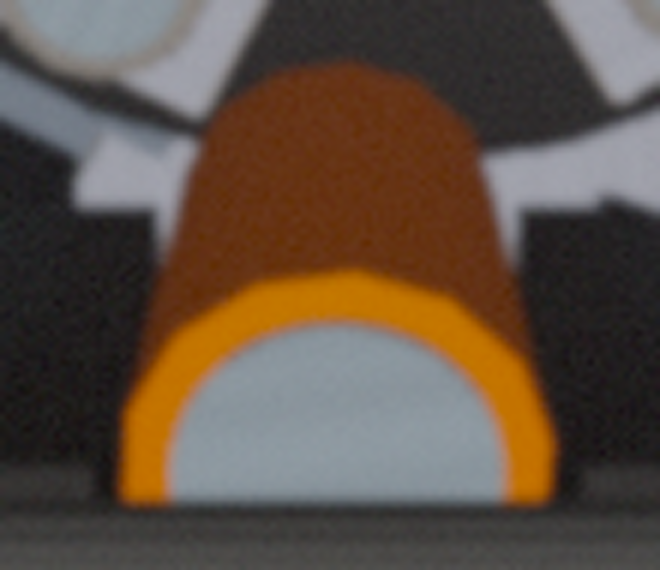

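Run:
```python
from h import *
f=np.load('pics/w5.npz');m=eyes.camera_model('wrist');m['pose']=f['pose'];Rm=R.from_quat(f['q'])
px=lambda x,y:((x+.5)/6-.5+270,(y+.5)/6-.5+195)
for z in(.0419,.0428):
  Q=[(Rm.inv().apply(atz(m,*px(*q),f['tp'][2]+z)-f['tp'])*1000).round(1)[:2].tolist() for q in((350,270),(120,450),(557,450),(120,415),(555,440),(185,335),(462,300))];print(Q)
# front bottom arc at plane tool z + .0101
print([(Rm.inv().apply(atz(m,*px(*q),f['tp'][2]-.0097)-f['tp'])*1000).round(1)[:2].tolist() for q in((345,62),(210,115),(475,140))])
import sys
go((.4622,.1825,.125),-7.5)
```

```text
[[16.2, 0.4], [1.0, -17.4], [1.0, 16.5], [4.0, -17.3], [1.9, 16.3], [10.8, -12.1], [13.8, 8.9]]
[[16.6, 0.4], [1.5, -17.3], [1.6, 16.4], [4.5, -17.2], [2.4, 16.2], [11.3, -12.0], [14.2, 8.8]]
[[16.0, 0.2], [10.1, -14.0], [7.3, 14.0]]
d [ 1.413 -1.476  0.805] a [-0.015  0.007 -0.41 ]
```

Call:
servo_tool([
  {"dx": 0.3, "dy": -0.3, "dz": 0, "ax": 0, "ay": 0, "az": -0.1, "hand": 20},
  {"dx": 0.8, "dy": -0.8, "dz": 0, "ax": 0, "ay": 0, "az": -0.3, "hand": 20},
  {"dx": 1.2, "dy": -1.25, "dz": 0, "ax": 0, "ay": 0, "az": -0.4, "hand": 20},
  {"dx": 1.4, "dy": -1.45, "dz": 0.2, "ax": 0, "ay": 0, "az": -0.4, "hand": 20},
  {"dx": 1.42, "dy": -1.47, "dz": 0.6, "ax": 0, "ay": 0, "az": -0.4, "hand": 20},
  {"dx": 1.42, "dy": -1.47, "dz": 1.0, "ax": 0, "ay": 0, "az": -0.4, "hand": 20},
  {"dx": 1.42, "dy": -1.47, "dz": 1.2, "ax": 0, "ay": 0, "az": -0.4, "hand": 20},
  {"dx": 1.42, "dy": -1.47, "dz": 1.2, "ax": 0, "ay": 0, "az": -0.4, "hand": 20},
  {"dx": 1.42, "dy": -1.47, "dz": 1.2, "ax": 0, "ay": 0, "az": -0.4, "hand": 20},
])

```text
clock: 8.32
tool_pos: [0.4639, 0.1822, 0.1024]
eef_rot: [0.753, 0.658, 0.0, 0.0]
contact_force: [-0.1, -0.4, -0.6]
opening: 0.377
```

Run:
```python
from h import *
p,d=eyes.snapshot('wrist');m=eyes.camera_model('wrist');s=r.get_state();cv2.imwrite('pics/w6.png',p[:,:,::-1]);np.savez('pics/w6',p=p,d=d,pose=m['pose'],tp=s['tool_pos'],q=s['eef_rot'])
cv2.imwrite('pics/w6c.png',cv2.resize(p[180:290,260:390],(780,660)[:2],interpolation=2)[:600,:,::-1])
print(s['clock'],s['tool_pos'],s['opening'],s['contact_force'])
go((.4627,.1831,.06),-7.5)
```

```text
8.375 [0.46406013 0.18234455 0.10250982] 0.37599952533308106 [ 0.51361014  1.1585752  -0.77288229]
d [ 0.009 -0.025  0.708] a [ 0.01  -0.005 -0.033]
```

View pics/w6.png

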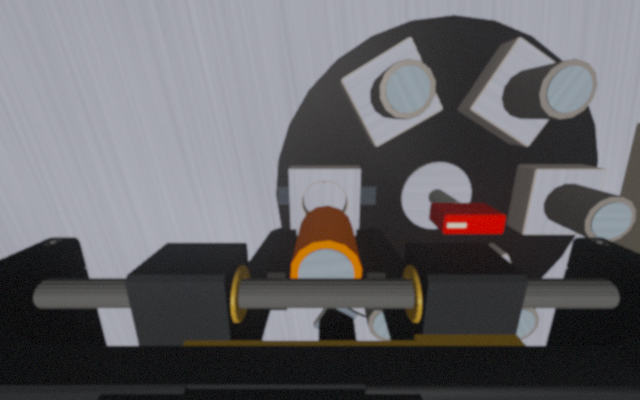

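View pics/w6c.png

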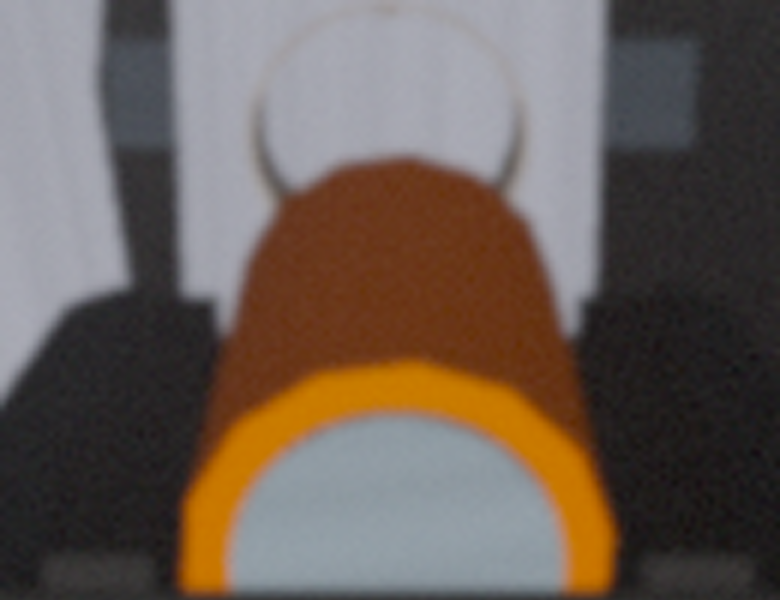

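Run:
```python
from h import *
f=np.load('pics/w6.npz');m=eyes.camera_model('wrist');m['pose']=f['pose'];Rm=R.from_quat(f['q']);tp=f['tp']
px=lambda x,y:((x+.5)/6-.5+260,(y+.5)/6-.5+180)
T=lambda q,z:(Rm.inv().apply(atz(m,*px(*q),z)-tp)*1000).round(1)[:2].tolist()
print('rim far',T((389,6),.046),'l',T((253,120),.046),'r',T((527,120),.046),T((253,150),.046),T((525,150),.046))
print('cup L/R',[T(q,.046) for q in((170,5),(608,5),(182,280),(598,280))])
print('puckbot',[T(q,tp[2]-.0095) for q in((405,157),(260,240),(540,240))],'top',[T(q,tp[2]+.0425) for q in((410,362),(182,560),(616,560))])
```

```text
rim far [20.9, -1.7] l [5.4, -19.8] r [5.4, 16.6] [1.2, -19.9] [1.2, 16.5]
cup L/R [[21.1, -30.3], [21.0, 26.9], [-17.4, -30.1], [-17.5, 26.8]]
puckbot [[15.5, 0.2], [6.3, -15.1], [6.3, 14.6]] top [[16.4, 0.4], [-0.3, -17.2], [-0.4, 16.4]]
```

My w5 picture was taken while the arm was still settling: it moved about 2.5 mm between picture and pose. The steady w6 picture puts the bore at tool (+2.8, -1.65) mm, with the puck at about (-0.9, -0.2) mm. I'll correct for that, go lower and look again.

Call:
servo_tool([
  {"dx": 0.03, "dy": -0.01, "dz": 0.1, "ax": 0, "ay": 0, "az": 0, "hand": 20},
  {"dx": 0.06, "dy": -0.024, "dz": 0.3, "ax": 0, "ay": 0, "az": 0, "hand": 20},
  {"dx": 0.06, "dy": -0.024, "dz": 0.5, "ax": 0, "ay": 0, "az": 0, "hand": 20},
  {"dx": 0.06, "dy": -0.024, "dz": 0.6, "ax": 0, "ay": 0, "az": 0, "hand": 20},
  {"dx": 0.06, "dy": -0.024, "dz": 0.6, "ax": 0, "ay": 0, "az": 0, "hand": 20},
  {"dx": 0.06, "dy": -0.024, "dz": 0.6, "ax": 0, "ay": 0, "az": 0, "hand": 20},
])

```text
clock: 9.12
tool_pos: [0.4628, 0.1862, 0.0659]
eef_rot: [0.753, 0.658, 0.0, 0.0]
contact_force: [0.5, -0.6, -0.8]
opening: 0.38
```

```bash
cat > w.py <<'E'
from h import *
import sys
n=sys.argv[1]
s=r.get_state();m=eyes.camera_model('wrist');p,d=eyes.snapshot('wrist');cv2.imwrite(f'pics/{n}.png',p[:,:,::-1]);np.savez(f'pics/{n}',p=p,d=d,pose=m['pose'],tp=s['tool_pos'],q=s['eef_rot'])
cv2.imwrite(f'pics/{n}c.png',cv2.resize(p[180:280,260:390],(780,600),interpolation=2)[:,:,::-1])
s2=r.get_state();print(s['tool_pos'],s2['tool_pos'],s2['clock'],s2['contact_force'],s2['moment'],s2['opening'])
E
python3 w.py w7
```

```text
[0.46275393 0.18624059 0.06588568] [0.46282694 0.18623397 0.06600019] 9.175 [ 0.02642899  0.10319115 -0.31272448] [-0.01083434 -0.06315368 -0.0005473 ] 0.380486645330221
```

View pics/w7c.png

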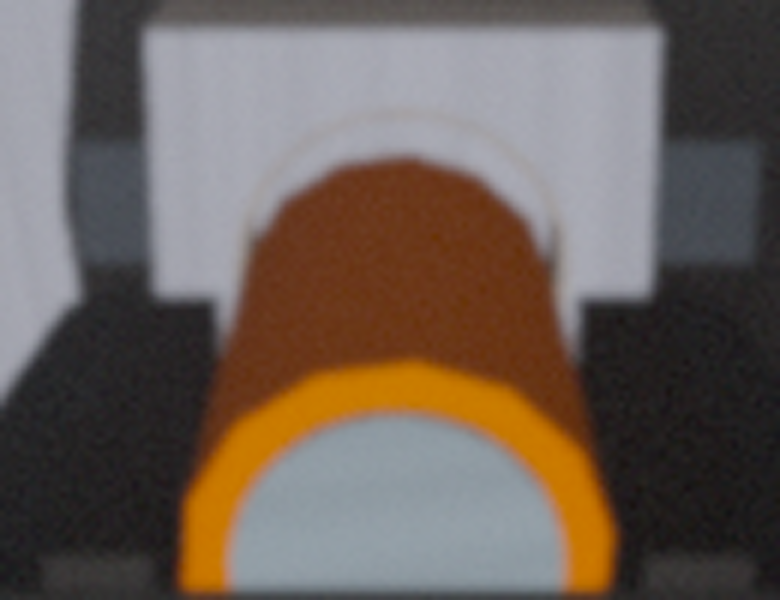

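Run:
```python
from h import *
f=np.load('pics/w7.npz');m=eyes.camera_model('wrist');m['pose']=f['pose'];Rm=R.from_quat(f['q']);tp=f['tp']
px=lambda x,y:((x+.5)/6-.5+260,(y+.5)/6-.5+180)
T=lambda q,z:(Rm.inv().apply(atz(m,*px(*q),z)-tp)*1000).round(1)[:2].tolist()
print('rim far',T((403,107),.046),'l',T((247,230),.046),'r',T((563,230),.046))
print('cup',[T(q,.046) for q in((145,27),(664,25),(152,295),(658,295))])
print('puckbot',[T(q,tp[2]-.0095) for q in((405,157),(260,240),(545,240))])
```

```text
rim far [17.9, 0.0] l [3.5, -17.5] r [3.5, 18.0]
cup [[27.0, -28.0], [27.2, 28.4], [-4.3, -28.5], [-4.4, 29.0]]
puckbot [[15.5, 0.2], [6.3, -15.2], [6.3, 15.1]]
```

The puck and bore are aligned to about 0.5 mm. I'll lower slowly to 3 mm below the rim and watch the force.

Call:
servo_tool([
  {"dx": 0, "dy": 0, "dz": 0.06, "ax": 0, "ay": 0, "az": 0, "hand": 20},
  {"dx": 0, "dy": 0, "dz": 0.12, "ax": 0, "ay": 0, "az": 0, "hand": 20},
  {"dx": 0, "dy": 0, "dz": 0.15, "ax": 0, "ay": 0, "az": 0, "hand": 20},
  {"dx": 0, "dy": 0, "dz": 0.17, "ax": 0, "ay": 0, "az": 0, "hand": 20},
  {"dx": 0, "dy": 0, "dz": 0.17, "ax": 0, "ay": 0, "az": 0, "hand": 20},
])

```text
clock: 9.8
tool_pos: [0.4626, 0.1862, 0.0555]
eef_rot: [0.753, 0.658, -0.0, 0.0]
contact_force: [0.0, -0.4, -1.0]
opening: 0.379
```

Call:
servo_tool([
  {"dx": 0, "dy": 0, "dz": 0.01, "ax": 0, "ay": 0, "az": 0, "hand": 20},
  {"dx": 0, "dy": 0, "dz": 0.02, "ax": 0, "ay": 0, "az": 0, "hand": 20},
  {"dx": 0, "dy": 0, "dz": 0.03, "ax": 0, "ay": 0, "az": 0, "hand": 20},
  {"dx": 0, "dy": 0, "dz": 0.03, "ax": 0, "ay": 0, "az": 0, "hand": 20},
])

```text
clock: 10.3
tool_pos: [0.4626, 0.1862, 0.0538]
eef_rot: [0.753, 0.658, -0.0, 0.0]
contact_force: [0.1, -1.0, -1.4]
opening: 0.376
```

There's no contact at 2 mm below the rim height. I'll continue in small steps.

Call:
servo_tool([
  {"dx": 0, "dy": 0, "dz": 0.015, "ax": 0, "ay": 0, "az": 0, "hand": 20},
  {"dx": 0, "dy": 0, "dz": 0.03, "ax": 0, "ay": 0, "az": 0, "hand": 20},
  {"dx": 0, "dy": 0, "dz": 0.03, "ax": 0, "ay": 0, "az": 0, "hand": 20},
])

```text
clock: 10.68
tool_pos: [0.4626, 0.1862, 0.0519]
eef_rot: [0.753, 0.658, -0.0, 0.0]
contact_force: [-0.5, 0.1, -0.2]
opening: 0.381
```

Call:
servo_tool([
  {"dx": 0, "dy": 0, "dz": 0.015, "ax": 0, "ay": 0, "az": 0, "hand": 20},
  {"dx": 0, "dy": 0, "dz": 0.03, "ax": 0, "ay": 0, "az": 0, "hand": 20},
  {"dx": 0, "dy": 0, "dz": 0.03, "ax": 0, "ay": 0, "az": 0, "hand": 20},
])

```text
clock: 11.05
tool_pos: [0.4626, 0.1861, 0.0502]
eef_rot: [0.753, 0.658, -0.0, 0.0]
contact_force: [-0.1, -0.8, -0.7]
opening: 0.375
```

Call:
servo_tool([
  {"dx": 0, "dy": 0, "dz": 0.015, "ax": 0, "ay": 0, "az": 0, "hand": 20},
  {"dx": 0, "dy": 0, "dz": 0.03, "ax": 0, "ay": 0, "az": 0, "hand": 20},
  {"dx": 0, "dy": 0, "dz": 0.03, "ax": 0, "ay": 0, "az": 0, "hand": 20},
])

```text
clock: 11.42
tool_pos: [0.4627, 0.1861, 0.0485]
eef_rot: [0.753, 0.658, 0.0, 0.0]
contact_force: [-0.5, -0.6, 2.3]
opening: 0.374
```

The rollers are starting to resist. I'll press on gently.

Call:
servo_tool([
  {"dx": 0, "dy": 0, "dz": 0.015, "ax": 0, "ay": 0, "az": 0, "hand": 20},
  {"dx": 0, "dy": 0, "dz": 0.03, "ax": 0, "ay": 0, "az": 0, "hand": 20},
  {"dx": 0, "dy": 0, "dz": 0.03, "ax": 0, "ay": 0, "az": 0, "hand": 20},
])

```text
clock: 11.8
tool_pos: [0.4629, 0.1863, 0.0466]
eef_rot: [0.753, 0.658, 0.0, 0.0]
contact_force: [0.7, 0.6, 0.0]
opening: 0.381
```

Call:
servo_tool([
  {"dx": 0, "dy": 0, "dz": 0.015, "ax": 0, "ay": 0, "az": 0, "hand": 20},
  {"dx": 0, "dy": 0, "dz": 0.03, "ax": 0, "ay": 0, "az": 0, "hand": 20},
  {"dx": 0, "dy": 0, "dz": 0.03, "ax": 0, "ay": 0, "az": 0, "hand": 20},
])

```text
clock: 12.18
tool_pos: [0.4627, 0.1862, 0.0447]
eef_rot: [0.753, 0.658, -0.0, 0.0]
contact_force: [0.4, -1.1, 1.5]
opening: 0.375
```

Call:
servo_tool([
  {"dx": 0, "dy": 0, "dz": 0.015, "ax": 0, "ay": 0, "az": 0, "hand": 20},
  {"dx": 0, "dy": 0, "dz": 0.03, "ax": 0, "ay": 0, "az": 0, "hand": 20},
  {"dx": 0, "dy": 0, "dz": 0.03, "ax": 0, "ay": 0, "az": 0, "hand": 20},
])

```text
clock: 12.55
tool_pos: [0.4625, 0.1862, 0.0429]
eef_rot: [0.753, 0.658, -0.0, -0.0]
contact_force: [0.1, -0.1, 1.6]
opening: 0.375
```

Call:
servo_tool([
  {"dx": 0, "dy": 0, "dz": 0.015, "ax": 0, "ay": 0, "az": 0, "hand": 20},
  {"dx": 0, "dy": 0, "dz": 0.025, "ax": 0, "ay": 0, "az": 0, "hand": 20},
  {"dx": 0, "dy": 0, "dz": 0.025, "ax": 0, "ay": 0, "az": 0, "hand": 20},
])

```text
clock: 12.92
tool_pos: [0.4625, 0.1861, 0.0414]
eef_rot: [0.753, 0.658, -0.0, -0.0]
contact_force: [-0.4, 0.4, 1.9]
opening: 0.381
```

Call:
servo_tool([
  {"dx": 0, "dy": 0, "dz": 0.01, "ax": 0, "ay": 0, "az": 0, "hand": 20},
  {"dx": 0, "dy": 0, "dz": 0.02, "ax": 0, "ay": 0, "az": 0, "hand": 20},
  {"dx": 0, "dy": 0, "dz": 0.02, "ax": 0, "ay": 0, "az": 0, "hand": 20},
])

```text
clock: 13.3
tool_pos: [0.4625, 0.1862, 0.0406]
eef_rot: [0.753, 0.658, -0.0, 0.0]
contact_force: [-1.3, -0.9, 7.0]
opening: 0.384
```

```bash
python3 w.py w8
```

```text
[0.46251928 0.18617656 0.04055722] [0.46255812 0.18618598 0.04057893] 13.35 [-0.75080693 -0.44898871  6.15596573] [-0.08118405  0.22808387  0.0308429 ] 0.38182800732612593
```

View pics/w8c.png

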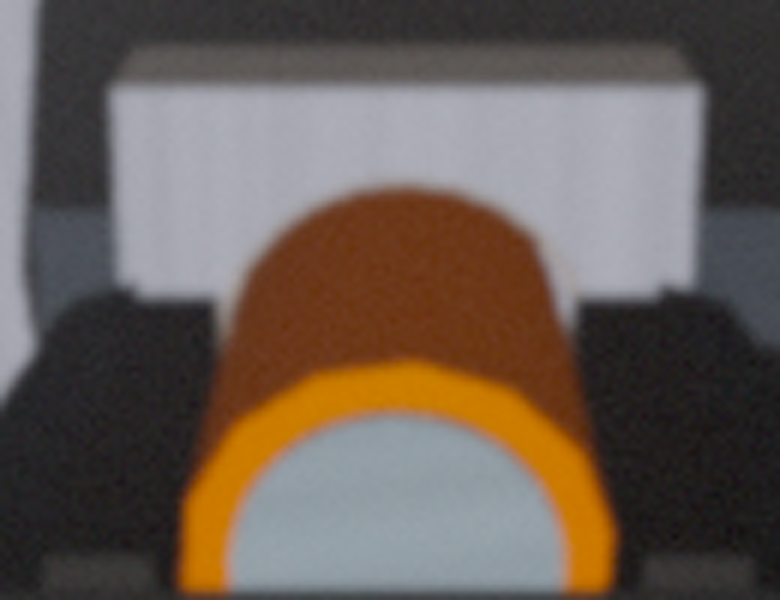

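The puck is in the bore and the force rises at about 6 N/mm, which means the foot is on the floor and the cup spring is compressing. One more millimetre will confirm it, and then I'll back off.

Call:
servo_tool([
  {"dx": 0, "dy": 0, "dz": 0.01, "ax": 0, "ay": 0, "az": 0, "hand": 20},
  {"dx": 0, "dy": 0, "dz": 0.02, "ax": 0, "ay": 0, "az": 0, "hand": 20},
  {"dx": 0, "dy": 0, "dz": 0.02, "ax": 0, "ay": 0, "az": 0, "hand": 20},
  {"dx": 0, "dy": 0, "dz": 0.02, "ax": 0, "ay": 0, "az": 0, "hand": 20},
])

```text
clock: 13.85
tool_pos: [0.4626, 0.1863, 0.0398]
eef_rot: [0.753, 0.658, 0.0, 0.0]
contact_force: [-1.4, -0.8, 11.4]
opening: 0.38
```

Call:
servo_tool([
  {"dx": 0, "dy": 0, "dz": -0.02, "ax": 0, "ay": 0, "az": 0, "hand": 20},
  {"dx": 0, "dy": 0, "dz": -0.03, "ax": 0, "ay": 0, "az": 0, "hand": 20},
  {"dx": 0, "dy": 0, "dz": -0.03, "ax": 0, "ay": 0, "az": 0, "hand": 20},
])

```text
clock: 14.22
tool_pos: [0.4626, 0.1862, 0.041]
eef_rot: [0.753, 0.658, -0.0, 0.0]
contact_force: [-1.2, -0.1, 4.8]
opening: 0.38
```

It's home, and the slope of about 5.5 N/mm matches the cup spring. I'll release it and go straight up.

Call:
servo_tool([
  {"dx": 0, "dy": 0, "dz": 0, "ax": 0, "ay": 0, "az": 0, "hand": 52},
  {"dx": 0, "dy": 0, "dz": 0, "ax": 0, "ay": 0, "az": 0, "hand": 52},
  {"dx": 0, "dy": 0, "dz": 0, "ax": 0, "ay": 0, "az": 0, "hand": 52},
  {"dx": 0, "dy": 0, "dz": -0.1, "ax": 0, "ay": 0, "az": 0, "hand": 52},
  {"dx": 0, "dy": 0, "dz": -0.4, "ax": 0, "ay": 0, "az": 0, "hand": 52},
  {"dx": 0, "dy": 0, "dz": -1.0, "ax": 0, "ay": 0, "az": 0, "hand": 52},
  {"dx": 0, "dy": 0, "dz": -1.5, "ax": 0, "ay": 0, "az": 0, "hand": 52},
  {"dx": -0.6, "dy": 0, "dz": -1.8, "ax": 0, "ay": 0, "az": 0, "hand": 52},
  {"dx": -1.0, "dy": 0, "dz": -1.8, "ax": 0, "ay": 0, "az": 0, "hand": 52},
  {"dx": -1.0, "dy": 0, "dz": -1.8, "ax": 0, "ay": 0, "az": 0, "hand": 52},
])

```text
clock: 15.48
tool_pos: [0.4544, 0.1246, 0.1493]
eef_rot: [0.754, 0.657, -0.001, 0.001]
contact_force: [-0.4, -0.2, -0.6]
opening: 0.588
```

Call:
servo_tool([
  {"dx": 0, "dy": 0, "dz": 0, "ax": 0, "ay": 0, "az": 0, "hand": 52},
  {"dx": 0, "dy": 0, "dz": 0, "ax": 0, "ay": 0, "az": 0, "hand": 52},
])

```text
clock: 15.72
tool_pos: [0.4548, 0.1282, 0.1488]
eef_rot: [0.752, 0.659, 0.0, -0.0]
contact_force: [-0.2, 0.0, 0.1]
opening: 0.587
```

```bash
python3 w.py w9
```

```text
[0.45477971 0.12822352 0.14882588] [0.4546891  0.12804429 0.14877765] 15.775 [-0.08344789  0.19161113  0.22169582] [-0.03431197 -0.07023812 -0.02650522] 0.5856649350315399
```

View pics/w9.png

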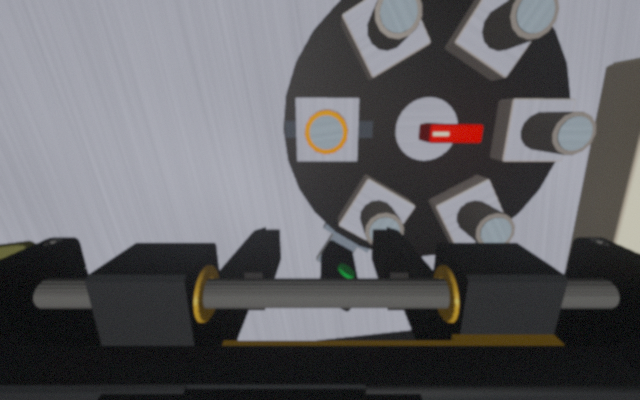

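The puck sits upright in the pocket at (326,131), with the hub at (427,128) and the knob at (450,133). I'll check its height and re-measure the axis.

Run:
```python
from h import *
f=np.load('pics/w9.npz');m=eyes.camera_model('wrist');m['pose']=f['pose'];d=f['d'];a=f['p']
for n,(u,v) in dict(puck=(326,131),g1=(573,133),g2=(398,15),g3=(534,15),g4=(494,228),rim=(303,150),hub=(405,125)).items():
    print(n,dep(m,u,v,np.median(d[v-3:v+4,u-3:u+4])).round(4))
hs=cv2.cvtColor(a,cv2.COLOR_RGB2HSV);ys,xs=np.mgrid[:400,:640]
k=(((hs[...,0]<8)|(hs[...,0]>172))&(hs[...,1]>120)&(abs(xs-450)<50)&(abs(ys-130)<40));
hub=(np.hypot(xs-427,ys-128)<45)&(a.min(2)>95)&(hs[...,1]<60)
hub=cv2.morphologyEx((hub|k).astype(np.uint8),cv2.MORPH_OPEN,np.ones((5,5)));
cs,_=cv2.findContours(hub,0,1);c=max(cs,key=cv2.contourArea)[:,0];c=c[c[:,0]<425]
P=np.array([atz(m,u,v,.026)[:2] for u,v in c]);A=np.c_[2*P,np.ones(len(P))];q=np.linalg.lstsq(A,(P**2).sum(1),rcond=None)[0];print('hub',q[:2],np.sqrt(q[2]+q[:2]@q[:2]),len(P))
o=(np.hypot(xs-326,ys-131)<28)&((hs[...,1]>90)&(hs[...,0]>5)&(hs[...,0]<28));print('puck',cyl(m,o,.084))
cv2.imwrite('pics/w9c.png',cv2.resize(a[85:180,380:490],(660,570),interpolation=2)[:,:,::-1])
```

```text
puck [0.462  0.1862 0.0849]
g1 [0.6509 0.1595 0.0852]
g2 [0.5221 0.2577 0.0849]
g3 [0.6157 0.2452 0.0851]
g4 [0.5928 0.0877 0.0851]
rim [0.4384 0.1701 0.0461]
hub [0.5382 0.1788 0.0267]
hub [0.55847933 0.17196184] 0.030243841069559362 86
puck (array([0.46184661, 0.1854732 ]), np.float64(0.016152003424348638), 120)
```

View pics/w9c.png

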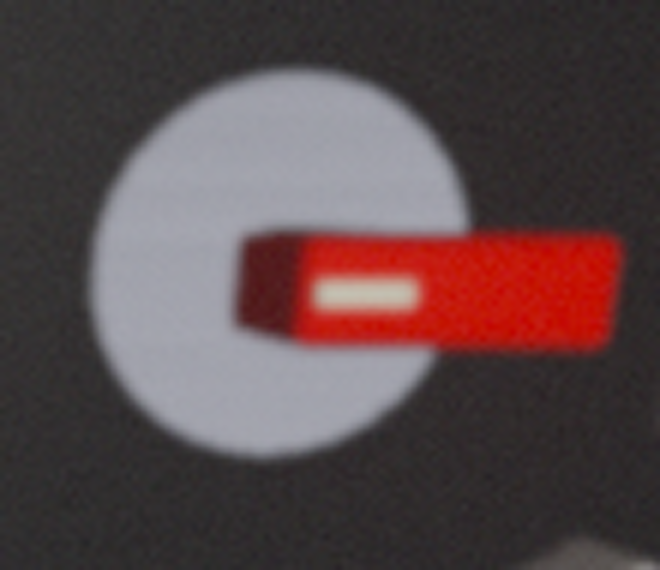

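The puck's top stands at 84.9 mm, level with the fixed pucks (84.9 to 85.2 mm), so it is home. The axis is at (0.558, 0.172). Next I'll turn the tool to straddle the knob.

Run:
```python
from h import *
go((.5582,.1722,.125),82)
f=np.load('pics/w9.npz');m=eyes.camera_model('wrist');m['pose']=f['pose']
px=lambda x,y:((x+.5)/6-.5+380,(y+.5)/6-.5+85)
c=np.array([atz(m,*px(*q),.092)[:2] for q in((299,235),(624,235),(608,353),(297,347))]);print(c.mean(0),np.degrees(np.arctan2(*(c[1]-c[0]+c[2]-c[3])[::-1])))
```

```text
d [0.956 1.613 0.397] a [ 5.0000e-03 -6.0000e-03 -1.4928e+01]
[0.55816956 0.17200555] -8.136336304144779
```

Call:
servo_tool([
  {"dx": 0.1, "dy": 0.15, "dz": 0, "ax": 0, "ay": 0, "az": -0.8, "hand": 44},
  {"dx": 0.2, "dy": 0.35, "dz": 0, "ax": 0, "ay": 0, "az": -2.4, "hand": 44},
  {"dx": 0.3, "dy": 0.55, "dz": 0, "ax": 0, "ay": 0, "az": -4.0, "hand": 44},
  {"dx": 0.4, "dy": 0.75, "dz": 0.1, "ax": 0, "ay": 0, "az": -5.6, "hand": 44},
  {"dx": 0.5, "dy": 0.95, "dz": 0.1, "ax": 0, "ay": 0, "az": -7.2, "hand": 44},
  {"dx": 0.6, "dy": 1.15, "dz": 0.1, "ax": 0, "ay": 0, "az": -8.8, "hand": 44},
  {"dx": 0.7, "dy": 1.35, "dz": 0.1, "ax": 0, "ay": 0, "az": -10.4, "hand": 44},
  {"dx": 0.8, "dy": 1.5, "dz": 0.2, "ax": 0, "ay": 0, "az": -12.0, "hand": 44},
  {"dx": 0.9, "dy": 1.6, "dz": 0.2, "ax": 0, "ay": 0, "az": -13.6, "hand": 44},
  {"dx": 0.96, "dy": 1.61, "dz": 0.3, "ax": 0, "ay": 0, "az": -14.93, "hand": 44},
])

```text
clock: 17.02
tool_pos: [0.5586, 0.1721, 0.1307]
eef_rot: [0.068, 0.998, 0.0, 0.0]
contact_force: [-0.2, 0.3, 0.5]
opening: 0.503
```

Call:
servo_tool([
  {"dx": 0, "dy": 0, "dz": 0.1, "ax": 0, "ay": 0, "az": 0, "hand": 44},
  {"dx": 0, "dy": 0, "dz": 0.1, "ax": 0, "ay": 0, "az": 0, "hand": 44},
  {"dx": 0, "dy": 0, "dz": 0.1, "ax": 0, "ay": 0, "az": 0, "hand": 44},
])

```text
clock: 17.4
tool_pos: [0.558, 0.171, 0.125]
eef_rot: [0.071, 0.997, -0.0, 0.0]
contact_force: [-0.3, 0.2, 1.3]
opening: 0.496
```

```bash
python3 w.py w10
python3 - <<'E'
from h import *
go((.5582,.1721,.0495),82); print(r.get_state()['q'].round(2))
E
```

```text
[0.55800041 0.17095868 0.12498881] [0.55809212 0.17092857 0.12513347] 17.45 [ 0.39168177 -0.44382687 -0.49707461] [ 0.01527872 -0.15658146  0.04434671] 0.5004824922014328
d [0.002 0.02  1.261] a [-0.003  0.004 -0.022]
[ 0.05  0.88 -0.77  1.77  0.8   0.84  0.32]
```

View pics/w10.png

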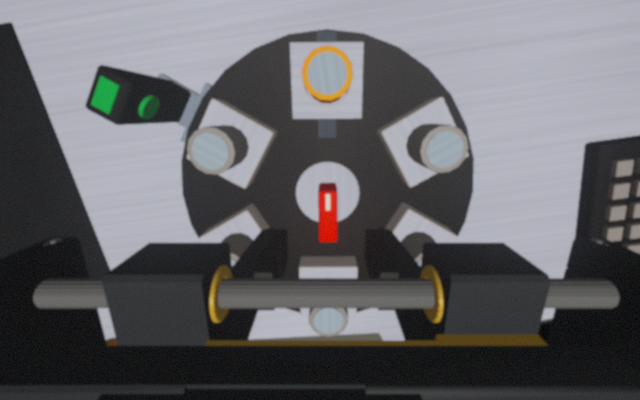

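The knob is centred at (328,213) between the jaws. I'll lower and grip it.

Call:
servo_tool([
  {"dx": 0, "dy": 0.02, "dz": 0.2, "ax": 0, "ay": 0, "az": -0.02, "hand": 44},
  {"dx": 0, "dy": 0.02, "dz": 0.55, "ax": 0, "ay": 0, "az": -0.02, "hand": 44},
  {"dx": 0, "dy": 0.02, "dz": 0.9, "ax": 0, "ay": 0, "az": -0.02, "hand": 44},
  {"dx": 0, "dy": 0.02, "dz": 1.15, "ax": 0, "ay": 0, "az": -0.02, "hand": 44},
  {"dx": 0, "dy": 0.02, "dz": 1.26, "ax": 0, "ay": 0, "az": -0.02, "hand": 44},
  {"dx": 0, "dy": 0.02, "dz": 1.26, "ax": 0, "ay": 0, "az": -0.02, "hand": 44},
  {"dx": 0, "dy": 0.02, "dz": 1.26, "ax": 0, "ay": 0, "az": -0.02, "hand": 44},
])

```text
clock: 18.32
tool_pos: [0.5586, 0.1724, 0.0498]
eef_rot: [0.069, 0.998, 0.0, 0.0]
contact_force: [0.2, 0.5, 0.6]
opening: 0.503
```

Call:
servo_tool([
  {"dx": 0, "dy": 0, "dz": 0, "ax": 0, "ay": 0, "az": 0, "hand": 25},
  {"dx": 0, "dy": 0, "dz": 0, "ax": 0, "ay": 0, "az": 0, "hand": 17},
  {"dx": 0, "dy": 0, "dz": 0, "ax": 0, "ay": 0, "az": 0, "hand": 8},
  {"dx": 0, "dy": 0, "dz": 0, "ax": 0, "ay": 0, "az": 0, "hand": 4},
  {"dx": 0, "dy": 0, "dz": 0, "ax": 0, "ay": 0, "az": 0, "hand": 4},
  {"dx": 0, "dy": 0, "dz": 0, "ax": 0, "ay": 0, "az": 0, "hand": 4},
], newtons=45)

```text
clock: 19.08
tool_pos: [0.5583, 0.1721, 0.0495]
eef_rot: [0.069, 0.998, -0.0, 0.0]
contact_force: [-0.0, -0.1, 1.5]
opening: 0.153
```

```bash
python3 w.py w11
```

```text
[0.55834056 0.17212867 0.04948017] [0.55834275 0.17217316 0.04947151] 19.125 [-0.48018547 -0.14292816  1.51944323] [-0.0047588  -0.08526853  0.00652376] 0.15463222966136708
```

View pics/w11.png

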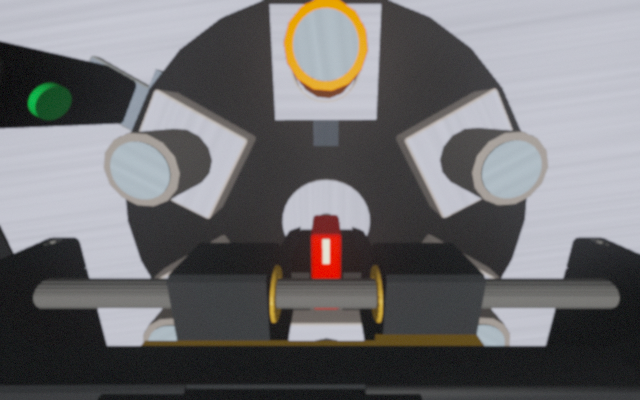

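The grip on the knob is 13.5 mm. I'll turn it 60° counter-clockwise (az -10 in total), slowly.

Call:
servo_tool([
  {"dx": 0, "dy": 0, "dz": 0, "ax": 0, "ay": 0, "az": -0.2, "hand": 4},
  {"dx": 0, "dy": 0, "dz": 0, "ax": 0, "ay": 0, "az": -0.5, "hand": 4},
  {"dx": 0, "dy": 0, "dz": 0, "ax": 0, "ay": 0, "az": -0.9, "hand": 4},
  {"dx": 0, "dy": 0, "dz": 0, "ax": 0, "ay": 0, "az": -1.4, "hand": 4},
  {"dx": 0, "dy": 0, "dz": 0, "ax": 0, "ay": 0, "az": -1.9, "hand": 4},
  {"dx": 0, "dy": 0, "dz": 0, "ax": 0, "ay": 0, "az": -2.4, "hand": 4},
  {"dx": 0, "dy": 0, "dz": 0, "ax": 0, "ay": 0, "az": -2.9, "hand": 4},
  {"dx": 0, "dy": 0, "dz": 0, "ax": 0, "ay": 0, "az": -3.4, "hand": 4},
  {"dx": 0, "dy": 0, "dz": 0, "ax": 0, "ay": 0, "az": -3.8, "hand": 4},
  {"dx": 0, "dy": 0, "dz": 0, "ax": 0, "ay": 0, "az": -4.0, "hand": 4},
])

```text
clock: 20.38
tool_pos: [0.5583, 0.1719, 0.0495]
eef_rot: [-0.14, 0.99, -0.0, -0.0]
contact_force: [-0.4, -1.0, 5.0]
opening: 0.157
```

```bash
python3 w.py w12;python3 -c "
from h import *
go((.5583,.1721,.0495),142);print(r.get_state()['q'].round(2))"
```

```text
[0.55832889 0.17187968 0.04946864] [0.55833849 0.17186835 0.04946363] 20.425 [-1.7527299  -1.48247917  5.44558272] [-0.10654949 -0.00750204 -0.66134529] 0.15367157014267316
d [-0.     0.004 -0.001] a [-1.000e-03 -1.000e-03 -5.984e+00]
[ 0.04  1.01 -0.77  1.8   0.99  0.78  0.59]
```

View pics/w12.png

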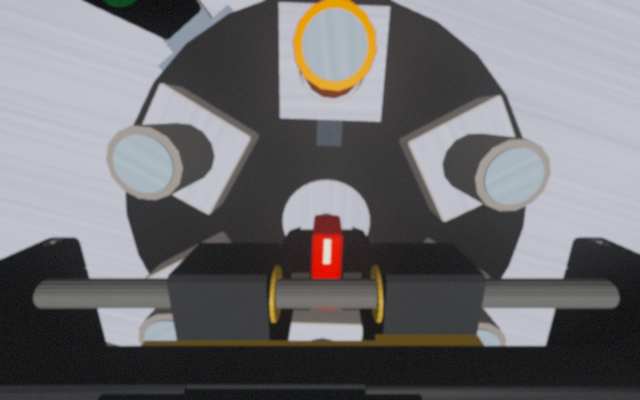

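The carousel is following with a lag of about 2°. I'll turn the rest.

Call:
servo_tool([
  {"dx": 0, "dy": 0, "dz": 0, "ax": 0, "ay": 0, "az": -0.5, "hand": 4},
  {"dx": 0, "dy": 0, "dz": 0, "ax": 0, "ay": 0, "az": -1.1, "hand": 4},
  {"dx": 0, "dy": 0, "dz": 0, "ax": 0, "ay": 0, "az": -1.8, "hand": 4},
  {"dx": 0, "dy": 0, "dz": 0, "ax": 0, "ay": 0, "az": -2.5, "hand": 4},
  {"dx": 0, "dy": 0, "dz": 0, "ax": 0, "ay": 0, "az": -3.2, "hand": 4},
  {"dx": 0, "dy": 0, "dz": 0, "ax": 0, "ay": 0, "az": -3.9, "hand": 4},
  {"dx": 0, "dy": 0, "dz": 0, "ax": 0, "ay": 0, "az": -4.6, "hand": 4},
  {"dx": 0, "dy": 0, "dz": 0, "ax": 0, "ay": 0, "az": -5.3, "hand": 4},
  {"dx": 0, "dy": 0, "dz": 0, "ax": 0, "ay": 0, "az": -5.8, "hand": 4},
  {"dx": 0, "dy": 0, "dz": 0, "ax": 0, "ay": 0, "az": -5.98, "hand": 4},
])

```text
clock: 21.68
tool_pos: [0.5586, 0.1714, 0.0495]
eef_rot: [-0.439, 0.899, -0.001, 0.0]
contact_force: [-0.3, -2.8, 5.2]
opening: 0.156
```

Call:
servo_tool([
  {"dx": 0, "dy": 0, "dz": 0, "ax": 0, "ay": 0, "az": 0, "hand": 4},
  {"dx": 0, "dy": 0, "dz": 0, "ax": 0, "ay": 0, "az": 0, "hand": 4},
])

```text
clock: 21.92
tool_pos: [0.5586, 0.1715, 0.0495]
eef_rot: [-0.438, 0.899, -0.001, 0.0]
contact_force: [0.8, -1.7, 5.0]
opening: 0.16
```

```bash
python3 w.py w13;python3 -c "
from h import *
go((.5583,.1721,.0495),142);print(r.get_state()['q'].round(2))"
```

```text
[0.55860345 0.17146482 0.04947795] [0.5585802  0.17143827 0.04946285] 21.975 [-1.1254705  -2.37015493  5.02744293] [-0.29780325 -0.05224285 -0.11712604] 0.1532505103912135
d [-0.006  0.01  -0.001] a [-0.014 -0.005  0.002]
[ 0.1   1.05 -0.89  1.79  1.08  0.88  1.15]
```

View pics/w13.png

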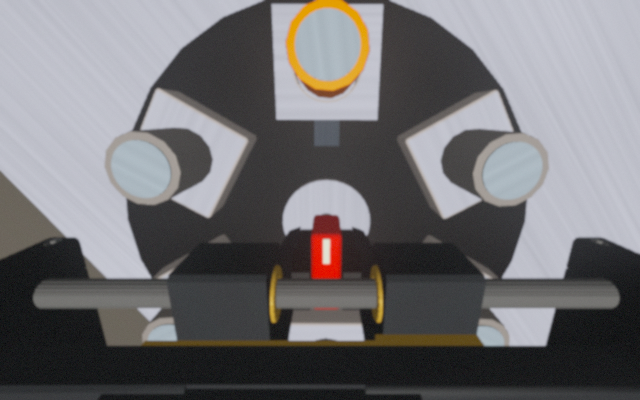

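It has turned 60° and the lag is nearly gone. I'll release and go straight up, then back away.

Call:
servo_tool([
  {"dx": 0, "dy": 0, "dz": 0, "ax": 0, "ay": 0, "az": 0, "hand": 20},
  {"dx": 0, "dy": 0, "dz": 0, "ax": 0, "ay": 0, "az": 0, "hand": 40},
  {"dx": 0, "dy": 0, "dz": 0, "ax": 0, "ay": 0, "az": 0, "hand": 40},
  {"dx": 0, "dy": 0, "dz": 0, "ax": 0, "ay": 0, "az": 0, "hand": 40},
  {"dx": 0, "dy": 0, "dz": -0.2, "ax": 0, "ay": 0, "az": 0, "hand": 40},
  {"dx": 0, "dy": 0, "dz": -0.7, "ax": 0, "ay": 0, "az": 0, "hand": 40},
  {"dx": 0, "dy": 0, "dz": -1.3, "ax": 0, "ay": 0, "az": 0, "hand": 40},
  {"dx": 0, "dy": 0, "dz": -2.0, "ax": 0, "ay": 0, "az": 0, "hand": 40},
  {"dx": 0, "dy": 0, "dz": -2.4, "ax": 0, "ay": 0, "az": 0, "hand": 40},
  {"dx": 0, "dy": 0, "dz": -2.4, "ax": 0, "ay": 0, "az": 0, "hand": 40},
])

```text
clock: 23.22
tool_pos: [0.5591, 0.1731, 0.1958]
eef_rot: [-0.438, 0.899, -0.0, 0.002]
contact_force: [-0.1, 0.1, -0.8]
opening: 0.453
```

Call:
servo_tool([
  {"dx": 0, "dy": 0, "dz": 0, "ax": 0, "ay": 0, "az": 0, "hand": 40},
  {"dx": 0, "dy": 0, "dz": 0, "ax": 0, "ay": 0, "az": 0, "hand": 40},
  {"dx": 0, "dy": 0, "dz": 0, "ax": 0, "ay": 0, "az": 0, "hand": 40},
])

```text
clock: 23.6
tool_pos: [0.5578, 0.1719, 0.1924]
eef_rot: [-0.438, 0.899, 0.0, -0.001]
contact_force: [-0.9, 0.4, 0.4]
opening: 0.457
```

```bash
python3 w.py w14;python3 - <<'E'
from h import *
p,d=eyes.snapshot('side');cv2.imwrite('pics/s14.png',cv2.resize(p[140:340,230:430],(600,600),interpolation=2)[:,:,::-1])
f=np.load('pics/w14.npz');m=eyes.camera_model('wrist');m['pose']=f['pose'];a=f['p'];hs=cv2.cvtColor(a,cv2.COLOR_RGB2HSV)
o=(hs[...,0]>5)&(hs[...,0]<28)&(hs[...,1]>150);o[200:]=0;v,u=np.nonzero(o);print(u.mean(),v.mean())
c,rad,_=cyl(m,o,.084);w=c-np.array([.5584,.172]);print(c,rad,np.hypot(*w),np.degrees(np.arctan2(w[1],w[0])))
vv,uu=int(v.mean()),int(u.mean());print('top',dep(m,uu,vv,f['d'][vv,uu]))
E
```

```text
[0.5578053  0.17189573 0.19240549] [0.55791253 0.1719849  0.19259864] 23.65 [-1.09324013  0.11588857  0.41241972] [ 0.07610562 -0.09217627 -0.01586316] 0.4527542199982219
130.27570621468928 71.55367231638418
[0.497746   0.09624441] 0.015617040163009263 0.0970454394773778 -128.68264439566357
top [ 6.61027739e-01 -6.12254729e-02 -1.64483387e-04]
```

View pics/w14.png

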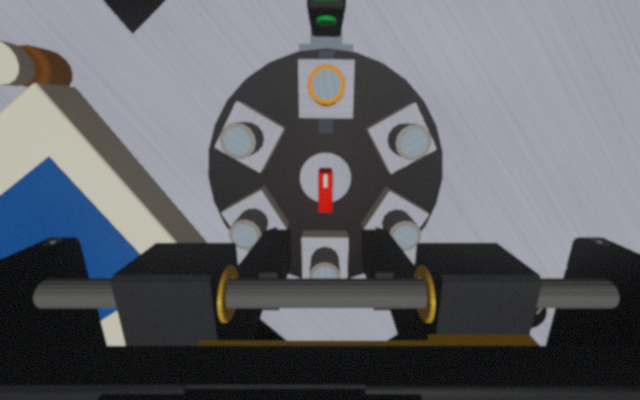

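View pics/s14.png

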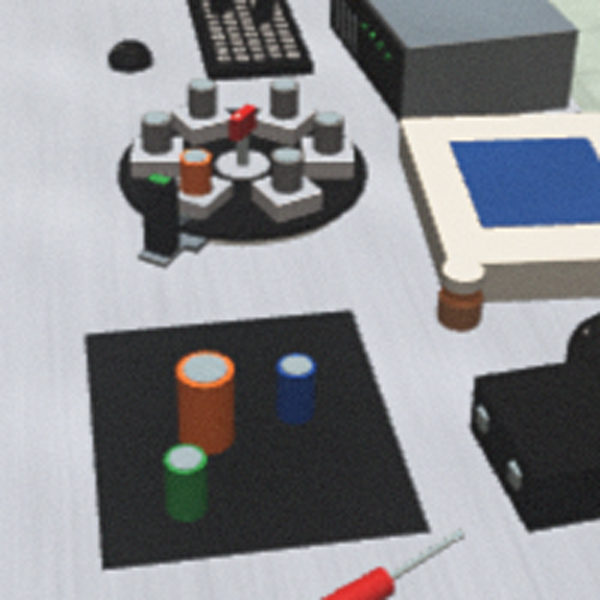

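Run:
```python
from h import *
f=np.load('pics/w14.npz');m=eyes.camera_model('wrist');m['pose']=f['pose'];d=f['d']
for u,v in((326,84),(238,140),(411,142)): print(dep(m,u,v,np.median(d[v-3:v+4,u-3:u+4])).round(4))
s=r.get_state();print(s['clock'],s['contact_force'])
r.finish_job()
```

```text
[0.4973 0.0958 0.0849]
[0.5919 0.0836 0.0848]
[0.4661 0.1846 0.0848]
23.7 [-0.16320965 -0.87922543  0.40707951]
the job is handed in; nothing more can be done
```

The small orange puck is in the empty pocket, pressed home, and the carousel is turned one click counter-clockwise so the pocket stands at the reader. I released the knob, raised the arm clear, and handed the job in at 23.7 s.

- **Seating:** I pressed with at most about 11 N. The force rose at about 5.5 N/mm, as the cup spring should once the foot is on the floor. After the turn the puck's top is at 84.9 mm, level with its grey neighbours at 84.8 mm.
- **Turn:** by camera the loaded pocket moved from about 172° to 231°, so about 59° against 60°. That is within what I can measure. The last picture shows it in line with the reader.
- **Surroundings:** the other pucks, jar, screwdriver and mouse look unmoved in the last side picture.

Three things went wrong or disagreed on the way:
- **TCP offset:** the real fingertips sit about 37 mm further back than the stated TCP offset. My first grasp therefore closed in the air above the puck and touched nothing. I measured the fingers in the depth images and used the corrected offset from then on.
- **Moving picture:** I took one wrist picture while the arm was still settling, which put my first pocket position off by about 2.5 mm. I re-measured from a steady pose before inserting.
- **Rollers:** they resisted with only about 2 to 3 N in the readings between steps, less than the stated 4 to 8 N.

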